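# Set the tilted vise to the gap gauge

## Robot

A 6-joint arm with a two-finger parallel gripper is mounted at the origin on the work surface. World frame = base frame: x ahead of the robot, y to its left, z up, the work surface at z = 0. Lengths are in m, angles in degrees, forces in N, time in s.
With the tool pointing down it reaches from about 0.3 to 0.75 m from the base axis. Payload 8.5 kg.
Tool frame: the origin (TCP) lies midway between the tips of the shut fingers; the grasp point (between the pads) lies 19 mm behind it; z points along the fingers, y is the direction in which the jaws open and shut (so a half turn about z gives the same grasp; the last joint's range is limited). The gripper opens to 85 mm and grips with 20 to 120 N. Pads are 22 mm wide; open, the fingers measure 114 mm over their backs; the gripper's body (76 mm by 85 mm) begins 54 mm behind the grasp point. The pads swing forward as they close: fully open they stand 13 mm farther back than shut.
Start: joints at [57.164, 21.807, 74.336, -0, 83.858, -12.336], TCP at [0.193, 0.515, 0.231] pointing down, gripper open.
Joint ranges: [-178.18, 178.18], [-50.72, 133.34], [12.68, 142.11], [-81.47, 261.47], [9.98, 163.14], [-165.26, 165.26]. Speed limits (degrees/s): [136.94, 136.94, 180, 180, 180, 180].

## Interface

Orientations are given as a 3x3 rotation matrix whose columns are the frame's x, y, z axes.
In Python, from rig import env, eyes, close_job gives the robot as it stands.
- The arm moves only by the tool jog_arm, never from a script. Its argument "deltas" is one flat list of numbers, 7 for each row, row after row: the shift along the tool's x, y, z in units of 0.75 m (1.0 is 0.75 m), then the turn, a rotation vector about the tool's x, y, z in units of 180 degrees (1.0 is 180 degrees), then the gripper command: -1 is fully open, 1 is shut, values between are in proportion. In form: [dx, dy, dz, ax, ay, az, fingers, dx, dy, dz, ax, ay, az, fingers, ...]. A call has 1 to 12 rows; each row is the pose to reach, as a shift and turn from the pose commanded when the call began, along the tool's axes at that moment, turning the shorter way round; what a row does not reach only later rows make up. A row lasts 1/12 s, in which the tool goes at most 41.7 mm and 7.16 degrees, less where a joint would pass 70% of its speed; a pose out of reach is approached as far as the arm can. A call with a number of a shift or a turn outside -1 to 1 is refused whole. A call with a gripper value outside its range is refused whole. The fingers move at their own pace and stop on an object; "grip_force" is the grip in N (left out, the last holds). Time passes only in rows, so rows that repeat a pose let the fingers close. It gives the time, the measured TCP pose, the force and the opening at its end, in the units of the state.
- env.observe(): the state, without advancing time (a new reading comes with each control period).
- eyes.get_image(name): name is "scene" or "top"; returns the picture (420x560x3 uint8, red, green, blue); there is no depth.
- eyes.camera_params(name): a dict with "intrinsics" (3x3 intrinsics, pixels), "R" (3x3) and "t" (3): a world point X has camera coordinates R X + t. Camera axes: x right, y down, z forward; pixel columns grow to the right and rows downward; lengths in m; the calibration is good to about 2 mm. A picture is of the moment at which its call begins. camera_params takes no time and is no camera call.
- close_job(): hands the job in, once; it reports no verdict.
The state is a dict: "time_s": time; "q": joint angles; "qvel": joint speeds; "joint_efforts": joint torques, N m; "position": TCP position; "tool_rot": TCP orientation; "ft_force": force on the tool from outside, world axes, zero at the start; "wrist_torque": the same for the moment, N m; "grip_width": finger opening in m.
Only numpy, scipy, OpenCV 4.12 (cv2) and the standard library are available. Lean on these libraries where they do the work, as an engineer would, in place of code of your own. Each camera call takes 0.05 s, during which the arm holds its last target.

## Task

Take the yellow-handled gauge out of the wooden rack and slide its blade down between the jaws of the tilted blue vise until its shoulder plate rests flat on the jaw tops. With the blade sitting there, let go and push the vise's black knob so that the sliding jaw closes up and the blade is held snugly against the fixed jaw; leave the gauge there. Do not disturb the red-handled gauge, the can, the tub or the spanner.

Things in the scene. Friction and masses are not known exactly. Their poses are not given: they have to be found in the camera images.
- gauge: Yellow-handled gap gauge, 133 mm, 0.25 kg, upright in a rack slot, symmetric. Origin: centre of shoulder plate's underside; z up the handle, y = thickness. Steel blade 45 (x) by 8 mm (y), z 0 to -55 mm, the last 12 mm only 36 by 5. Shoulder plate 60 (x) by 40 (y), z 0 to 8 mm. Handle 40 (x) by 24 mm (y), z 8 to 78 mm.
- other_gauge: The same kind of gauge with a red handle and a 5 mm blade, in the rack's other slot; leave it alone. Same origin and axes.
- rack: Fixed wooden gauge rack, 80 (x) by 186 (y) by 65 mm high, origin at the centre of its underside, z up. Two through-slots, 52 (x) by 17 mm (y), 50 mm either side of the origin along y; the gauges' shoulders rest on its top.
- vise: Fixed blue tilting bench vise, base plate 160 by 130 by 16 mm. Origin at the centre of its underside on the bench, z up. The jaws above are tilted (see block).
- block: Fixed tilted vise block. Origin: level with the jaw tops (128 mm above the bench), where the gauge's origin ends up. z: out of the slot, leaning 30 deg to the vise's -x (robot's) side; insert along -z. y: across the gap, level. Fixed jaw face at y=+4 mm (34 mm thick), sliding jaw face at y=-14 mm + jaw. Slot x -26 to +26 mm between 16 mm end walls (y to -36), 62 mm deep. All tops at z=0.
- jaw (a joint): Sliding jaw, m: 0 fully open (18 mm gap), gap = 18 mm minus this value, 0.010 when closed on the 8 mm blade, up to 0.016 when empty. It starts between 0.001 and 0.004; moves along block +y; friction about 3 N, stays where it is left.
- jaw_face (a point): Point on the sliding jaw's inner face, at the level of the jaw tops, middle of the slot's length; axes as block.
- jaw_knob (a point): Centre of the outer (-y) flat face of the sliding jaw's black round push knob (48 mm diameter, 14 mm thick, its axis along block y, 30 mm below the level of the jaw tops, on a 16 mm rod). Push it along block +y to close the jaw. Axes as block.
- can: Spray can, 66 mm diameter, 190 mm tall, origin at centre of underside; bystander.
- tub: Cardboard tub, 84 mm across the rim, 100 mm tall, origin at centre of underside; bystander.
- spanner: Spanner, 170 mm long, lying flat on the bench along x, beyond the push knob (on its -y side); origin under its middle; bystander.
Not all that is in view belongs to the job. Leave any purple look-alike of the vise alone.

How it is judged:
By the outcome, as a careful person would: the job done as asked, in the order asked, and still so for the second after the job is handed in, with the robot touching nothing.
It also fails if it takes over 54 s, if anything falls off the work surface, if the arm or the gripper's body presses on something with over 40 N, if the wrist force passes 120 N, or if a joint passes its speed limit or range.

## Working session

There is one attempt and no reset: what is moved stays moved. The work goes in short steps, Python scripts to look and compute and a tool call to move; the robot and the scene stay as the last step left them, time stands still between calls to the robot, and variables do not carry over. Pictures are saved under pics/ and viewed, and the job is handed in when it is done.

Besides the shell and the picture viewer there is one more tool, called after "Call:" as name(argument=value, ...) on one line, values as JSON. jog_arm: Moves the arm, as the interface text tells. Its arguments: {"type":"object","properties":{"deltas":{"type":"array"},"grip_force":{"type":"number"}},"required":["deltas"]}

```bash
ls; mkdir -p pics
python3 - <<'E'
from rig import env, eyes
import cv2
for n in ("scene","top"):
    im=eyes.get_image(n); cv2.imwrite(f"pics/{n}0.png",im[:,:,::-1])
    p=eyes.camera_params(n); print(n,p)
print(env.observe())
E
```

```text
pics
scene {'intrinsics': array([[530.73112635,   0.        , 282.79875708],
       [  0.        , 530.73112635, 200.17318852],
       [  0.        ,   0.        ,   1.        ]]), 'R': array([[ 0.57765745,  0.81625437,  0.00637747],
       [ 0.62993525, -0.44080478, -0.63943156],
       [-0.51912759,  0.3733898 , -0.76882157]]), 't': array([-0.26202387, -0.23522972,  1.68162338])}
top {'intrinsics': array([[458.72787204,   0.        , 273.6037133 ],
       [  0.        , 458.72787204, 213.12544932],
       [  0.        ,   0.        ,   1.        ]]), 'R': array([[ 2.35076268e-02, -9.99723569e-01,  4.21729229e-04],
       [-9.90863605e-01, -2.33553264e-02, -1.32830134e-01],
       [ 1.32803266e-01,  2.70464508e-03, -9.91138728e-01]]), 't': array([-0.02910531,  0.49350729,  1.13416296])}
{'time_s': 0.1, 'q': array([ 5.71648014e+01,  2.18391233e+01,  7.43780614e+01, -1.17591410e-03,
        8.38575093e+01, -1.23344706e+01]), 'qvel': array([ 0.070401  , -0.0034936 , -0.13782427,  0.01646808, -0.05459553,
       -0.03243328]), 'joint_efforts': array([ 3.41195388e-03, -4.49220800e+01, -2.31653184e+01, -2.42583546e-04,
        3.65499742e-03, -2.32946581e-05]), 'position': array([0.19247786, 0.51495482, 0.23076866]), 'tool_rot': array([[-9.36668424e-01,  3.50216772e-01, -6.89728739e-04],
       [ 3.50217356e-01,  9.36667806e-01, -1.10644032e-03],
       [ 2.58552746e-04, -1.27792269e-03, -9.99999150e-01]]), 'ft_force': array([ 0.53993611, -0.12131802,  0.16651741]), 'wrist_torque': array([-0.02033907, -0.00516726,  0.02887612]), 'grip_width': 0.08520193114828586}
```

View pics/scene0.png

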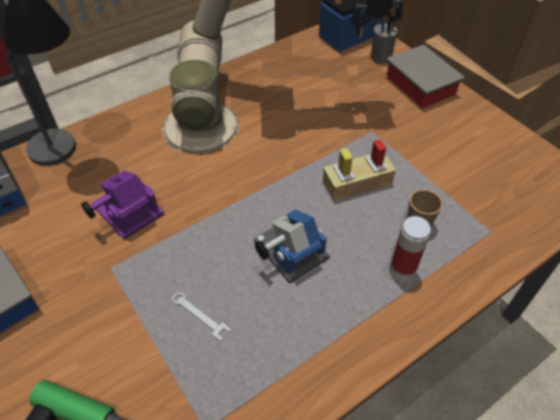

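View pics/top0.png

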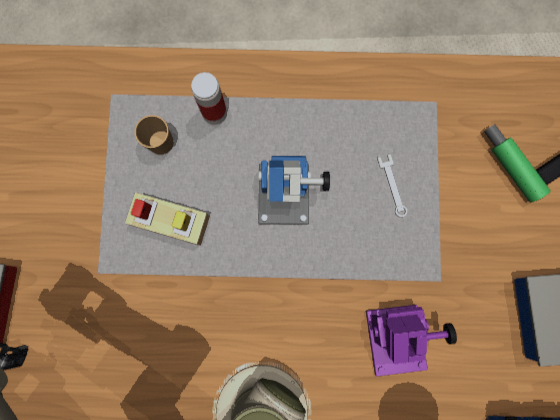

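The scene view shows the yellow handle at about (345,160), the red one at (378,152), the blue vise at (293,240) and its knob at (262,247). In the top view, yellow is at (181,220), the vise at (285,185) and the knob at (326,181). I'll zoom in to find corners.

Run:
```python
import cv2
def crop(n,x0,y0,x1,y1,o):
    im=cv2.imread(f"pics/{n}.png")[y0:y1,x0:x1]
    s=min(800/(x1-x0),600/(y1-y0)); cv2.imwrite(f"pics/{o}.png",cv2.resize(im,None,fx=s,fy=s,interpolation=cv2.INTER_CUBIC)); print(o,s)
crop("scene0",240,195,340,270,"c1")
crop("scene0",310,130,410,205,"c2")
crop("top0",240,140,340,215+20,"c3")
crop("top0",115,180,215,255,"c4")
```

```text
c1 8.0
c2 8.0
c3 6.315789473684211
c4 8.0
```

View pics/c1.png

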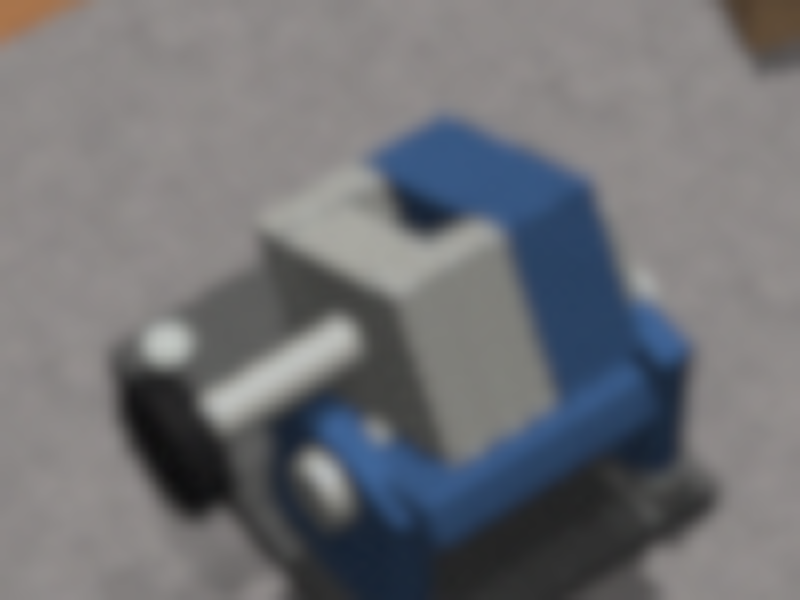

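View pics/c2.png

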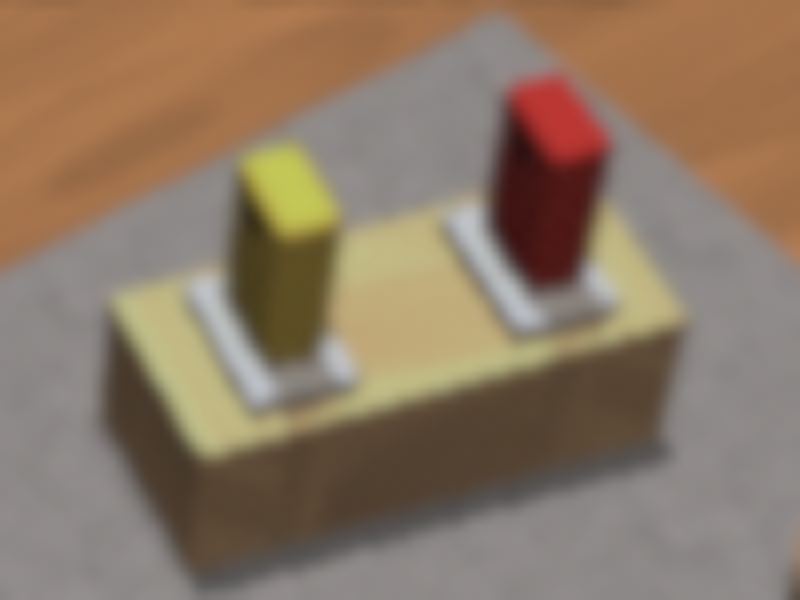

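View pics/c3.png

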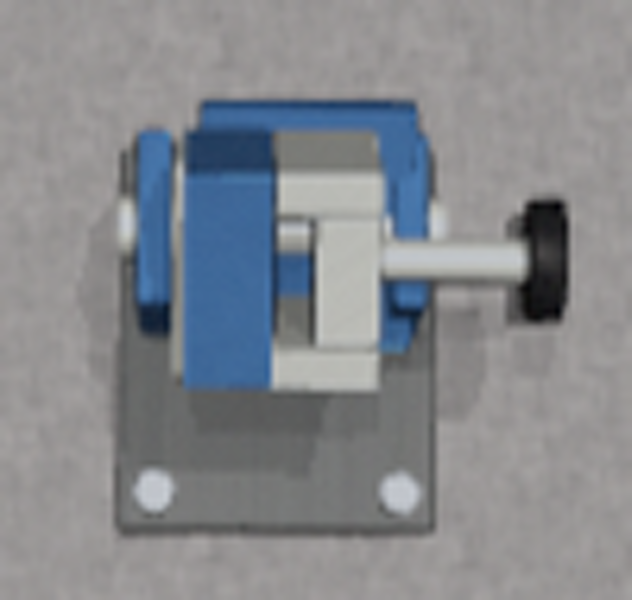

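View pics/c4.png

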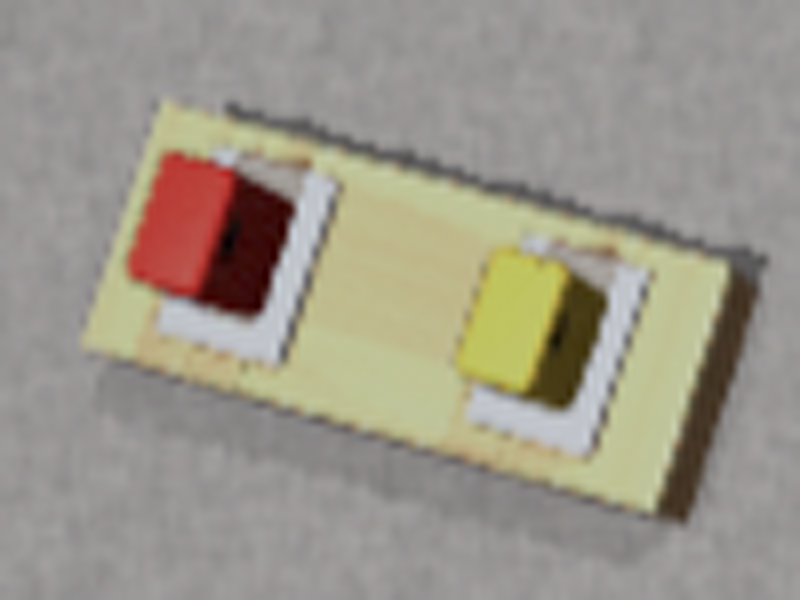

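```bash
cat > h.py <<'E'
import numpy as np
from scipy.optimize import least_squares
from scipy.spatial.transform import Rotation as R
from rig import env, eyes
CP={n:eyes.camera_params(n) for n in ("scene","top")}
def proj(n,X):
    c=CP[n]; P=np.atleast_2d(X)@c["R"].T+c["t"]; p=P@c["intrinsics"].T
    return p[:,:2]/p[:,2:]
def crop2px(uv,s,x0,y0): return (np.array(uv,float)+.5)/s-.5+np.array([x0,y0])
def Rz(a): return R.from_euler('z',a,degrees=True).as_matrix()
s,c=np.sin(np.pi/6),np.cos(np.pi/6)
TILT=np.array([[c,0,-s],[0,1,0],[s,0,c]])
E
cat > fit.py <<'E'
from h import *
C1=lambda l:crop2px(l,8,240,195); C2=lambda l:crop2px(l,8,310,130)
C3=lambda l:crop2px(l,6.315789,240,140); C4=lambda l:crop2px(l,8,115,180)
def fit(obs,pose,x0,name):
    def res(p,each=False):
        r=[]
        for cam,M,px in obs:
            Rm,t=pose(p); r.append((proj(cam,np.array(M)@Rm.T+t)-px))
        return r if each else np.concatenate(r).ravel()
    f=least_squares(res,x0,loss='soft_l1'); print(name,np.round(f.x,4),'rms px',np.sqrt(np.mean(f.fun**2)))
    for (cam,_,_),e in zip(obs,res(f.x,True)): print(cam,np.round(e,1).tolist())
    return f.x
m=1e-3
blk=[("top",[[-.042,.038,0],[-.042,.004,0],[.042,.038,0],[.042,.004,0],[-.042,-.036,0],[.042,-.036,0]],
      C3([(184,388),(272,388),(188,170),(275,170),(380,391),(380,170)])),
     ("scene",[[-.042,.038,0],[.042,.038,0],[.042,-.036,0],[-.042,-.036,0],[.042,.004,0],[-.042,.004,0]],
      C1([(445,115),(592,182),(405,298),(260,225),(507,226),(370,162)]))]
bp=lambda p:(Rz(p[2])@TILT,np.array([p[0],p[1],.128]))
for sel in (blk,blk[:1],blk[1:]): fit(sel,bp,[.5,0,0],"block")
rk=[("top",[[.04,.093,.065],[.04,-.093,.065],[-.04,-.093,.065],[-.04,.093,.065]],C4([(163,100),(733,258),(655,517),(82,348)])),
 ("scene",[[-.04,-.093,.065],[.04,-.093,.065],[.04,.093,.065],[.04,-.093,0],[.04,.093,0]],C2([(110,300),(208,460),(690,325),(200,578),(665,460)]))]
rp=lambda p:(Rz(p[2]),np.array([p[0],p[1],0]))
for sel in (rk,rk[:1],rk[1:]): r=fit(sel,rp,[.42,.25,-15],"rack")
g=[("top",[[.02,.012,.078],[.02,-.012,.078],[-.02,-.012,.078],[-.02,.012,.078],[.03,-.02,.008],[-.03,-.02,.008]],
     C4([(494,245),(573,261),(531,396),(455,371),(651,270),(593,457)])),
   ("scene",[[-.02,-.012,.078],[-.02,.012,.078],[.02,.012,.078],[.02,-.012,.078],[-.03,-.02,.008],[.03,-.02,.008],[.03,.02,.008]],
     C2([(240,153),(295,141),(341,215),(290,240),(188,283),(255,406),(357,377)]))]
gp=lambda p:(Rz(p[2]),np.array([p[0],p[1],.065]))
for sel in (g,g[:1],g[1:]): fit(sel,gp,[.42,.2,-15],"gauge")
E
python3 fit.py
```

```text
block [ 0.5508 -0.0418  1.1825] rms px 0.5466112332400165
top [[-0.3, -0.3], [-0.0, -0.2], [-1.0, 0.4], [-0.1, 0.5], [-0.4, -0.6], [0.5, 0.5]]
scene [[0.2, -0.0], [0.9, -0.2], [-0.6, 0.1], [-0.6, 0.1], [0.2, 1.0], [-1.3, 0.4]]
block [ 0.5509 -0.0423  1.1477] rms px 0.4409965355591141
top [[-0.1, -0.3], [0.2, -0.3], [-0.8, 0.3], [0.1, 0.4], [-0.2, -0.7], [0.7, 0.5]]
block [ 0.5505 -0.041   1.1624] rms px 0.5700701260405636
scene [[0.4, -0.2], [1.1, -0.4], [-0.4, -0.1], [-0.4, -0.1], [0.4, 0.8], [-1.1, 0.2]]
rack [  0.4727   0.2492 -14.6847] rms px 0.644599134502764
top [[-0.1, -0.2], [0.1, 0.5], [0.2, -0.8], [-0.2, -0.5]]
scene [[0.2, -0.2], [-0.3, 0.1], [0.5, -0.5], [-1.2, 0.6], [-0.2, -1.9]]
rack [  0.4721   0.2491 -14.5815] rms px 0.35232718409027647
top [[-0.2, 0.1], [0.1, 0.7], [0.3, -0.6], [-0.2, -0.2]]
rack [  0.4739   0.249  -15.2819] rms px 0.7024720637453432
scene [[0.4, -0.1], [-0.3, 0.2], [0.8, 0.1], [-1.2, 0.7], [0.1, -1.4]]
gauge [  0.4597   0.2    -14.821 ] rms px 0.43996141084569035
top [[0.0, -0.5], [0.1, 0.3], [0.1, 0.1], [-0.4, 0.3], [0.0, 0.0], [-0.1, 0.1]]
scene [[-0.8, 0.4], [0.5, -0.3], [1.2, 0.5], [-0.8, -0.4], [-0.6, 0.4], [-0.0, 0.1], [0.6, -0.0]]
gauge [  0.4598   0.1999 -14.3555] rms px 0.2276200314884737
top [[-0.0, -0.6], [0.1, 0.2], [0.2, 0.0], [-0.3, 0.3], [0.0, -0.1], [0.1, 0.0]]
gauge [  0.4595   0.2003 -15.7119] rms px 0.542452218786118
scene [[-0.7, 0.2], [0.7, -0.4], [1.1, 0.5], [-0.8, -0.5], [-0.5, 0.2], [-0.2, -0.0], [0.5, 0.0]]
```

```bash
cat >> h.py <<'E'
def plan(Rt,t,base=None):
    o=env.observe(); R0,p0=base if base else (o["tool_rot"],o["position"])
    d=R0.T@(np.array(t)-p0)/.75; r=R.from_matrix(R0.T@Rt).as_rotvec(degrees=True)/180
    print("shift",np.round(d,4),"turn",np.round(r,4),"mm",round(np.linalg.norm(d)*750),"deg",round(np.linalg.norm(r)*180,1))
def down(yaw): # tool down, tool y = Rz(yaw) y
    return Rz(yaw)@np.diag([-1,1,-1.])
BT=np.array([.5508,-.0418,.128]); BR=Rz(1.17)@TILT
G=np.array([.4597,.2,.065]); GY=-14.8
E
python3 - <<'E'
from h import *
plan(down(GY),[G[0],G[1],.231])
plan(down(GY),[G[0],G[1],.065+.026])
E
```

```text
shift [-4.808e-01 -2.686e-01 -1.000e-04] turn [-0.0004 -0.0001 -0.0317] mm 413 deg 5.7
shift [-0.4808 -0.2683  0.1866] turn [-0.0004 -0.0001 -0.0317] mm 436 deg 5.7
```

Call:
jog_arm(deltas=[-0.12,-0.067,0,0,0,-0.008,-1,-0.24,-0.134,0,0,0,-0.016,-1,-0.36,-0.2,0,0,0,-0.024,-1,-0.42,-0.235,0,0,0,-0.03,-1,-0.46,-0.257,0,0,0,-0.032,-1,-0.481,-0.2686,0,0,0,-0.032,-1,-0.481,-0.2686,0,0,0,-0.032,-1,-0.481,-0.2686,0,0,0,-0.032,-1,-0.481,-0.2686,0,0,0,-0.032,-1,-0.481,-0.2686,0,0,0,-0.032,-1,-0.481,-0.2686,0,0,0,-0.032,-1,-0.481,-0.2686,0,0,0,-0.032,-1], grip_force=60)

```text
time_s: 1.1
position: [0.4607, 0.1987, 0.2307]
tool_rot: [[-0.966, 0.258, -0.001], [0.258, 0.966, -0.0], [0.001, -0.0, -1.0]]
ft_force: [-0.3, -0.0, 0.2]
grip_width: 0.0853
```

Run:
```python
from h import *
import cv2
o=env.observe(); print(o["time_s"],o["position"],o["q"])
plan(down(GY),[G[0],G[1],.231]); plan(down(GY),[G[0],G[1],.091])
im=eyes.get_image("scene"); cv2.imwrite("pics/s1.png",cv2.resize(im[100:280,200:440,::-1],None,fx=3.3,fy=3.3))
```

```text
1.1 [0.46072789 0.1987153  0.23073273] [ 9.78541681e+00  1.70185890e+01  8.17801683e+01  4.39381130e-03
  8.12719074e+01 -6.52804381e+01]
shift [ 0.0018  0.0013 -0.0004] turn [-0.0001 -0.0004 -0.0007] mm 2 deg 0.2
shift [0.0016 0.0014 0.1863] turn [-0.0001 -0.0004 -0.0007] mm 140 deg 0.2
```

View pics/s1.png

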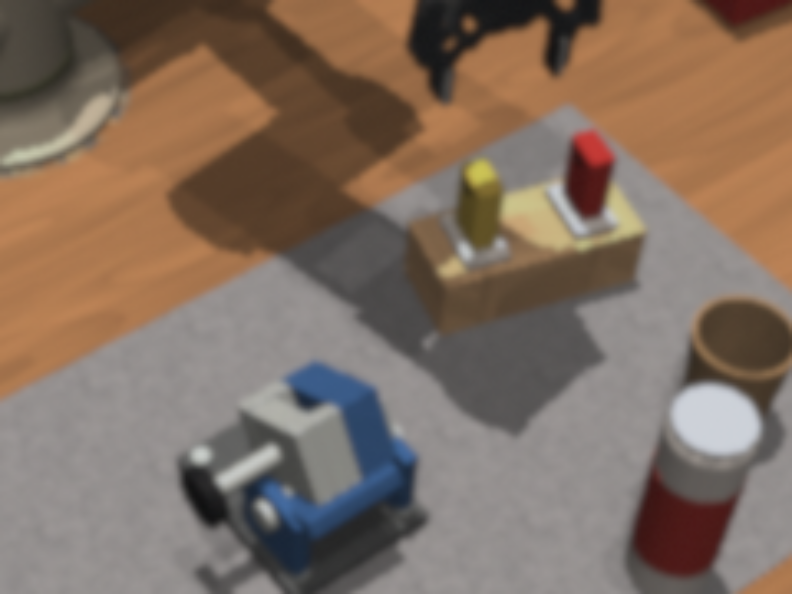

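Run:
```python
from h import *
o=env.observe(); Rr,p=o["tool_rot"],o["position"]
for yy in (-.0426,.0426):
  for xx in (-.011,.011):
    print(yy,xx,(proj("scene",p+Rr@np.array([xx,yy,-.013]))-[200,100])*3.3)
```

```text
-0.0426 -0.011 [[449.48183933 103.47553196]]
-0.0426 0.011 [[437.58545985  84.73916072]]
0.0426 -0.011 [[551.77445179  77.14664232]]
0.0426 0.011 [[539.05298935  58.93768007]]
```

Call:
jog_arm(deltas=[0.0017,0.0014,0.02,0,0,0,-1,0.0017,0.0014,0.05,0,0,0,-1,0.0017,0.0014,0.08,0,0,0,-1,0.0017,0.0014,0.11,0,0,0,-1,0.0017,0.0014,0.135,0,0,0,-1,0.0017,0.0014,0.155,0,0,0,-1,0.0017,0.0014,0.17,0,0,0,-1,0.0017,0.0014,0.18,0,0,0,-1,0.0017,0.0014,0.186,0,0,0,-1,0.0017,0.0014,0.186,0,0,0,-1,0.0017,0.0014,0.186,0,0,0,-1])

```text
time_s: 2.07
position: [0.459, 0.2019, 0.0923]
tool_rot: [[-0.967, 0.254, 0.001], [0.254, 0.967, 0.0], [-0.001, 0.0, -1.0]]
ft_force: [0.1, 0.6, -0.3]
grip_width: 0.0849
```

Call:
jog_arm(deltas=[0,0,0,0,0,0,-0.4,0,0,0,0,0,0,0,0,0,0,0,0,0,0.2,0,0,0,0,0,0,0.4,0,0,0,0,0,0,0.7,0,0,0,0,0,0,1,0,0,0,0,0,0,1,0,0,0,0,0,0,1,0,0,0,0,0,0,1,0,0,0,0,0,0,1], grip_force=60)

```text
time_s: 2.9
position: [0.4591, 0.2014, 0.092]
tool_rot: [[-0.967, 0.254, 0.0], [0.254, 0.967, -0.0], [-0.0, 0.0, -1.0]]
ft_force: [-0.6, -0.3, 4.9]
grip_width: 0.0233
```

Run:
```python
from h import *
import cv2
for i in range(2):
    o=env.observe(); print(o["time_s"],o["position"],o["grip_width"],o["ft_force"],o["qvel"])
    im=eyes.get_image("scene"); 
cv2.imwrite("pics/s2.png",cv2.resize(im[110:230,280:440,::-1],None,fx=5,fy=5))
```

```text
2.9 [0.45906538 0.20142369 0.0920152 ] 0.023342214642989877 [-0.60422598 -0.31263288  4.90672147] [-0.07108468 -0.00750575 -0.01482934  0.04131954  0.10168543 -0.01398037]
2.95 [0.45908768 0.20142488 0.09201092] 0.023126281313243846 [-2.09231768 -1.36102945  5.47885886] [ 0.01912916  0.05405113 -0.03144729  0.10779748 -0.06385655 -0.00566378]
```

View pics/s2.png

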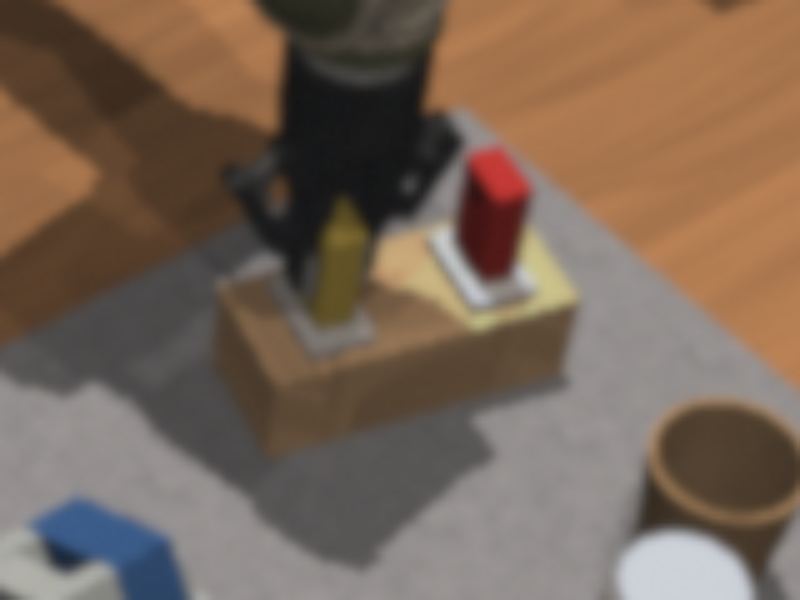

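Call:
jog_arm(deltas=[0,0,-0.01,0,0,0,1,0,0,-0.025,0,0,0,1,0,0,-0.045,0,0,0,1,0,0,-0.065,0,0,0,1,0,0,-0.09,0,0,0,1,0,0,-0.115,0,0,0,1,0,0,-0.14,0,0,0,1,0,0,-0.165,0,0,0,1,0,0,-0.18,0,0,0,1,0,0,-0.19,0,0,0,1,0,0,-0.19,0,0,0,1])

```text
time_s: 3.92
position: [0.4593, 0.2016, 0.2355]
tool_rot: [[-0.967, 0.254, 0.002], [0.254, 0.967, 0.0], [-0.002, 0.001, -1.0]]
ft_force: [-0.6, 0.2, -1.8]
grip_width: 0.0233
```

```bash
cat >> h.py <<'E'
TR=BR@np.diag([-1,1,-1.]); GT=np.array([-.001,0,.027])  # gauge origin in tool
def tcp_for(b): return BT+BR@np.array(b)-TR@GT
E
python3 - <<'E'
from h import *
import cv2
o=env.observe(); print(o["time_s"],o["position"],o["grip_width"],o["ft_force"])
im=eyes.get_image("scene"); cv2.imwrite("pics/s3.png",cv2.resize(im[60:270,230:510,::-1],None,fx=2.8,fy=2.8))
print(tcp_for([-.0005,-.003,.08]));plan(TR,tcp_for([-.0005,-.003,.08]))
E
```

```text
3.9167 [0.45926744 0.20158394 0.23545356] 0.02330203896584329 [-0.63759812  0.20645592 -1.77099415]
[ 0.49607364 -0.04591831  0.21991472]
shift [-0.1318 -0.3064  0.0192] turn [-0.0231 -0.1655 -0.0863] mm 251 deg 33.9
```

View pics/s3.png

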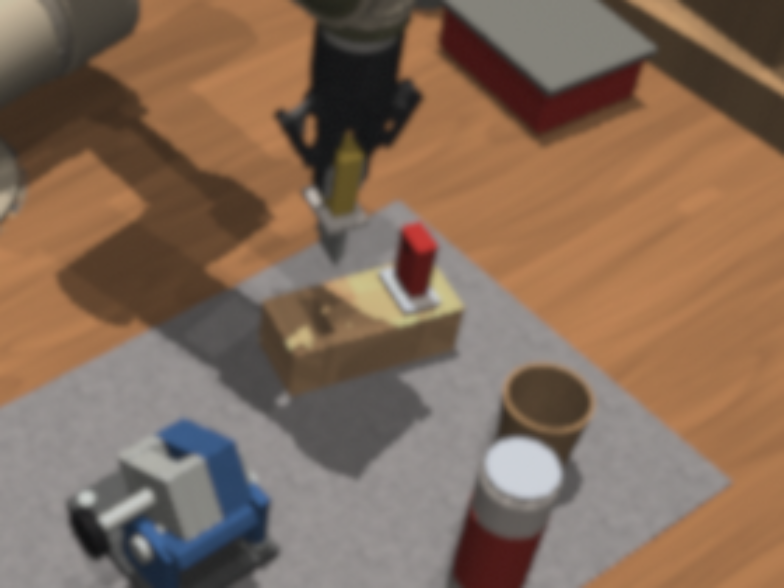

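Run:
```python
from h import *
plan(TR,tcp_for([-.0005,-.003,.1]))
```

```text
shift [-0.119  -0.3101 -0.0039] turn [-0.0231 -0.1655 -0.0863] mm 249 deg 33.9
```

Call:
jog_arm(deltas=[-0.006,-0.015,0,-0.001,-0.008,-0.004,1,-0.018,-0.047,-0.001,-0.0035,-0.025,-0.013,1,-0.033,-0.087,-0.001,-0.0065,-0.046,-0.024,1,-0.05,-0.13,-0.002,-0.01,-0.07,-0.036,1,-0.067,-0.174,-0.002,-0.013,-0.093,-0.048,1,-0.083,-0.217,-0.003,-0.016,-0.116,-0.06,1,-0.098,-0.254,-0.003,-0.019,-0.136,-0.071,1,-0.109,-0.285,-0.004,-0.021,-0.152,-0.08,1,-0.116,-0.302,-0.004,-0.0225,-0.161,-0.084,1,-0.119,-0.31,-0.004,-0.023,-0.1655,-0.0863,1,-0.119,-0.31,-0.004,-0.023,-0.1655,-0.0863,1,-0.119,-0.31,-0.004,-0.023,-0.1655,-0.0863,1])

```text
time_s: 4.97
position: [0.4856, -0.0461, 0.2363]
tool_rot: [[-0.867, -0.019, 0.497], [-0.016, 1.0, 0.01], [-0.497, 0.001, -0.867]]
ft_force: [0.3, 0.8, -3.4]
grip_width: 0.0231
```

Run:
```python
from h import *
import cv2
for i in range(2):
    o=env.observe(); print(o["time_s"],o["position"],o["grip_width"],o["ft_force"],o["q"])
    plan(TR,tcp_for([-.0005,-.003,.1]))
    n=("scene","top")[i]
    im=eyes.get_image(n); cv2.imwrite(f"pics/{n}4.png",im[:,:,::-1])
    if i==0: cv2.imwrite("pics/s4.png",cv2.resize(im[150:270,220:380,::-1],None,fx=5,fy=5,interpolation=cv2.INTER_CUBIC))
    else: cv2.imwrite("pics/t4.png",cv2.resize(im[130:250,220:380,::-1],None,fx=5,fy=5,interpolation=cv2.INTER_CUBIC))
```

```text
4.9667 [ 0.4855681  -0.04610942  0.23632579] 0.023117441963999685 [ 0.29265347  0.827959   -3.43417947] [ -26.76569478    4.17773102  103.76729739   18.66420563   46.73114445
 -127.6371099 ]
shift [-0.0012 -0.     -0.0007] turn [-0.     -0.0009 -0.0006] mm 1 deg 0.2
5.0167 [ 0.48577451 -0.04563882  0.23660449] 0.023097317725215012 [ 0.34934417  0.40711623 -2.65803636] [ -26.70153658    4.16716643  103.73920734   18.66406603   46.73598068
 -127.63262422]
shift [-0.0008 -0.0007 -0.0005] turn [ 0.0001 -0.0008 -0.0002] mm 1 deg 0.1
```

View pics/s4.png

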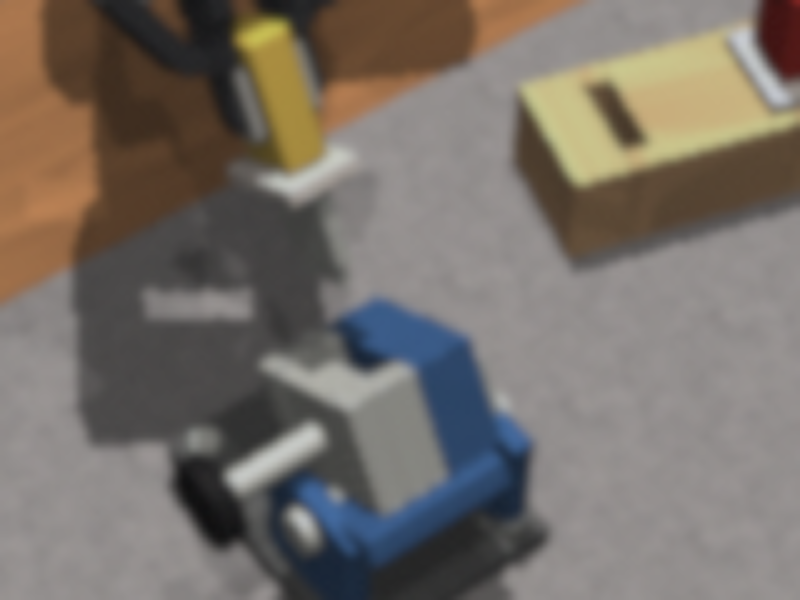

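View pics/t4.png

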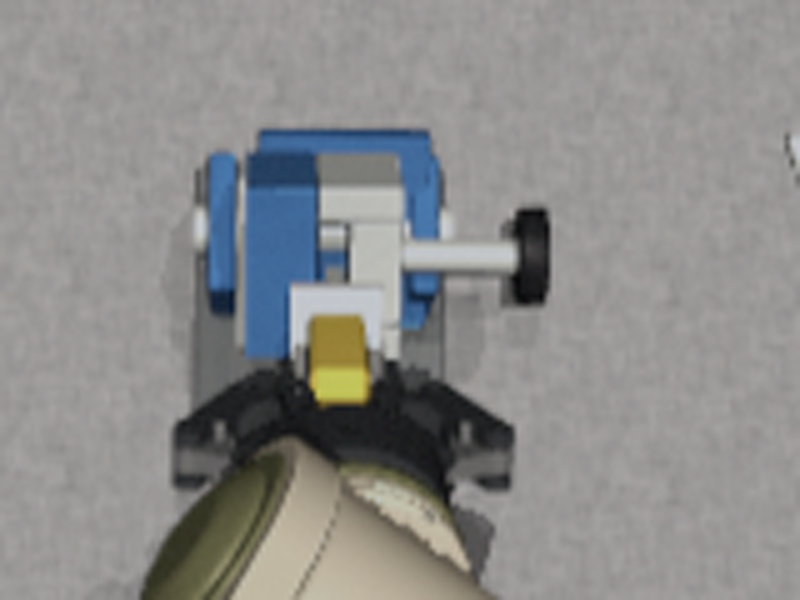

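```bash
cat > ov.py <<'E'
from h import *
import cv2,itertools
def box(x,y,z0,z1): return np.array(list(itertools.product((-x,x),(-y,y),(z0,z1))))
E8=[(a,b) for a in range(8) for b in range(a+1,8) if bin(a^b).count('1')==1]
def gauge_boxes(): return [box(.0225,.004,-.055,0),box(.03,.02,0,.008),box(.02,.012,.008,.078)]
def overlay(im,cam,boxes,Rm,t,x0,y0,x1,y1,s,out,col=(0,255,0)):
    c=cv2.resize(im[y0:y1,x0:x1],None,fx=s,fy=s,interpolation=cv2.INTER_CUBIC)
    for b in boxes:
        p=(proj(cam,b@Rm.T+t)-[x0,y0]+.5)*s-.5
        for i,j in E8: cv2.line(c,tuple(np.round(p[i]).astype(int).tolist()),tuple(np.round(p[j]).astype(int).tolist()),col,1)
    if out: cv2.imwrite(out,c)
    return c
E
python3 - <<'E'
from ov import *
o=env.observe(); Rm=o["tool_rot"]@np.diag([-1,1,-1.]); t=o["position"]+o["tool_rot"]@GT
for n,a in (("scene",(220,150,380,270)),("top",(220,130,380,250))):
    im=cv2.imread(f"pics/{n}4.png"); overlay(im,n,gauge_boxes(),Rm,t,*a,5,f"pics/o4{n}.png")
E
```

```text
(no output)
```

View pics/o4scene.png

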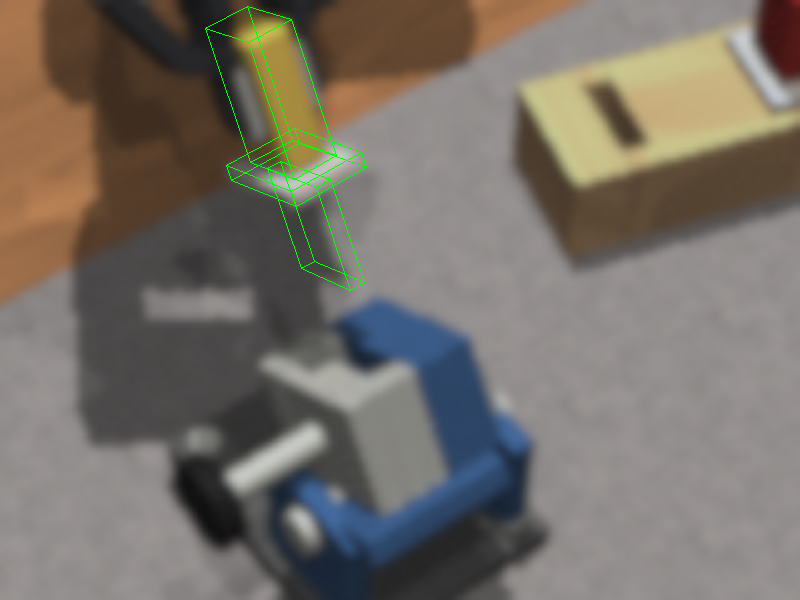

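View pics/o4top.png

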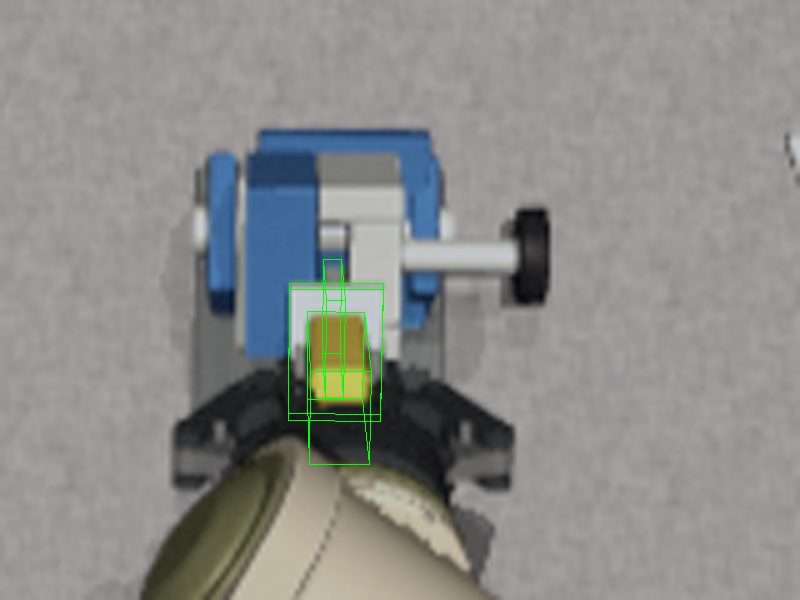

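Run:
```python
import cv2
a=cv2.imread("pics/scene4.png")[175:215,258:298]; cv2.imwrite("pics/z1.png",cv2.resize(a,None,fx=15,fy=15,interpolation=cv2.INTER_CUBIC))
a=cv2.imread("pics/top4.png")[180:220,268:308]; cv2.imwrite("pics/z2.png",cv2.resize(a,None,fx=15,fy=15,interpolation=cv2.INTER_CUBIC))
```

```text
(no output)
```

View pics/z1.png

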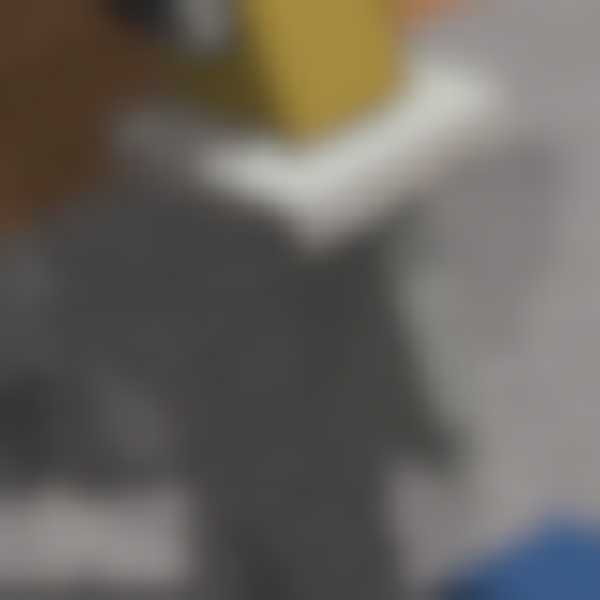

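View pics/z2.png

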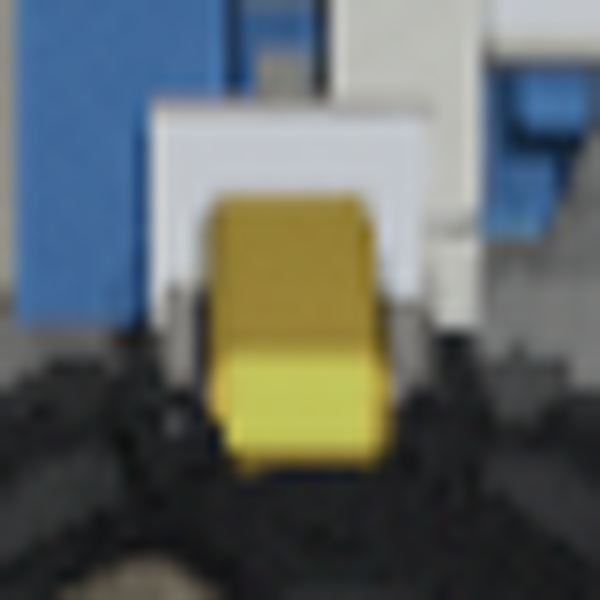

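Run:
```python
from h import *
o=env.observe(); Rm=o["tool_rot"]@np.diag([-1,1,-1.]); t0=o["position"]+o["tool_rot"]@GT
print("block frame expected",BR.T@(t0-BT))
S=lambda l:crop2px(l,15,258,175); T=lambda l:crop2px(l,15,268,180)
sc=("scene",[[.03,.02,.008],[.03,-.02,.008],[.03,-.02,0],[.02,-.012,.008],[.02,.012,.008]],S([(497,72),(305,180),(315,245),(293,143),(410,88)]))
tp=("top",[[.03,.02,.008],[.03,-.02,.008],[.02,.012,.078],[.02,-.012,.078],[.02,.012,.008],[.02,-.012,.008]],T([(150,100),(430,106),(211,352),(387,352),(212,193),(365,193)]))
for ob in ([sc],[tp],[sc,tp]):
    f=least_squares(lambda p:np.concatenate([(proj(n,(np.array(M)@Rm.T)+t0+p)-q).ravel() for n,M,q in ob]),[0,0,0])
    print("world",np.round(f.x*1e3,2),"block",np.round(BR.T@f.x*1e3,2)); print(np.round(f.fun.reshape(-1,2),1).tolist())
```

```text
block frame expected [-0.00085768 -0.00228508  0.09972018]
world [-33.44  21.28 -42.54] block [-49.85  21.96 -20.34]
[[-0.2, 0.2], [-0.8, 0.4], [-0.5, -1.0], [0.6, 0.6], [0.8, -0.2]]
world [  4.7   -0.44 -21.19] block [ -6.53  -0.53 -20.7 ]
[[-0.0, 0.9], [-0.2, 0.6], [0.1, 0.1], [0.2, 0.1], [-0.5, -0.9], [0.4, -0.9]]
world [-0.1  -0.68  2.8 ] block [ 1.31 -0.68  2.48]
[[0.9, -0.1], [-0.3, 0.5], [0.0, -0.8], [1.0, 0.5], [1.7, -0.4], [0.2, 1.0], [0.5, 0.7], [0.4, 0.6], [0.8, 0.6], [-0.2, -0.7], [0.9, -0.7]]
```

Call:
jog_arm(deltas=[0,0,0.012,0,0,0,1,0,0,0.028,0,0,0,1,0,0,0.042,0,0,0,1,0,0,0.05,0,0,0,1,0,0,0.056,0,0,0,1,0,0,0.062,0,0,0,1,0,0,0.068,0,0,0,1,0,0,0.074,0,0,0,1,0,0,0.08,0,0,0,1,0,0,0.085,0,0,0,1,0,0,0.087,0,0,0,1])

```text
time_s: 5.98
position: [0.5189, -0.0455, 0.1803]
tool_rot: [[-0.866, -0.02, 0.499], [-0.017, 1.0, 0.01], [-0.499, -0.0, -0.866]]
ft_force: [0.4, -0.5, -2.2]
grip_width: 0.0231
```

Run:
```python
from ov import *
o=env.observe(); print(o["time_s"],o["grip_width"],"F block",BR.T@o["ft_force"],"tau",o["wrist_torque"])
Rm=o["tool_rot"]@np.diag([-1,1,-1.]); t=o["position"]+o["tool_rot"]@GT; print("block",BR.T@(t-BT))
for n,a in (("scene",(240,170,340,245)),("top",(240,140,340,215))):
    im=eyes.get_image(n)[:,:,::-1].copy(); cv2.imwrite(f"pics/{n}5.png",im); cv2.imwrite(f"pics/o5{n}.png",cv2.resize(im[a[1]:a[3],a[0]:a[2]],None,fx=6,fy=6,interpolation=cv2.INTER_CUBIC))
```

```text
5.9833 0.023101006350621383 F block [-0.7756587  -0.50795717 -2.06544514] tau [-0.04308142  0.48954399 -0.00666052]
block [-0.00056183 -0.0030154   0.03431227]
```

View pics/o5scene.png

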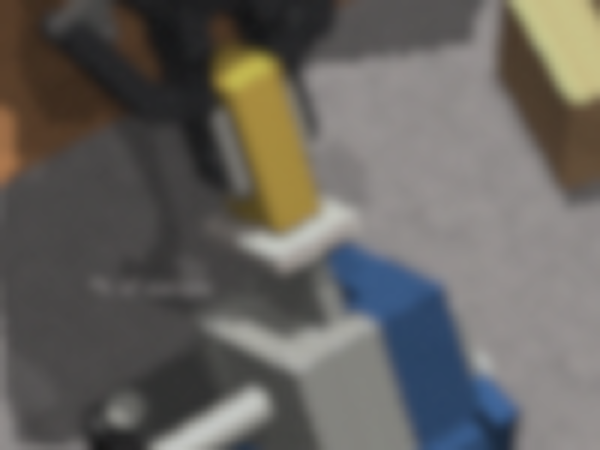

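View pics/o5top.png

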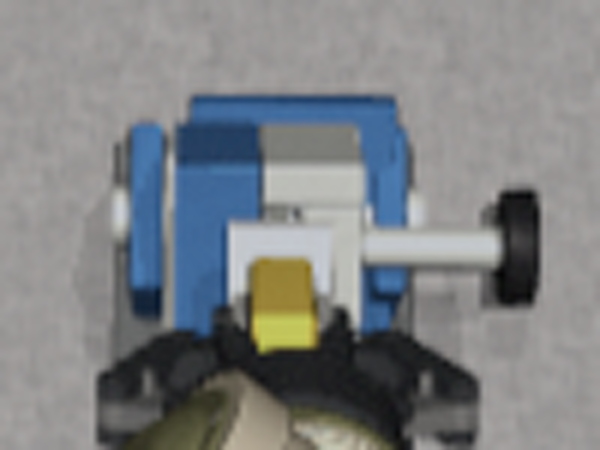

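Call:
jog_arm(deltas=[0,0,0.004,0,0,0,1,0,0,0.01,0,0,0,1,0,0,0.016,0,0,0,1,0,0,0.022,0,0,0,1,0,0,0.028,0,0,0,1,0,0,0.033,0,0,0,1,0,0,0.036,0,0,0,1,0,0,0.036,0,0,0,1])

```text
time_s: 6.75
position: [0.5323, -0.0452, 0.1568]
tool_rot: [[-0.866, -0.02, 0.499], [-0.017, 1.0, 0.01], [-0.499, 0.0, -0.867]]
ft_force: [0.1, 0.2, -2.6]
grip_width: 0.0232
```

Call:
jog_arm(deltas=[0,0,0.0015,0,0,0,1,0,0,0.003,0,0,0,1,0,0,0.0045,0,0,0,1,0,0,0.006,0,0,0,1,0,0,0.006,0,0,0,1])

```text
time_s: 7.17
position: [0.5345, -0.0452, 0.1534]
tool_rot: [[-0.866, -0.02, 0.5], [-0.018, 1.0, 0.01], [-0.5, -0.0, -0.866]]
ft_force: [-0.1, -0.3, -3.1]
grip_width: 0.0233
```

Run:
```python
from ov import *
o=env.observe(); print(o["time_s"],o["grip_width"],"F block",BR.T@o["ft_force"],"tau",o["wrist_torque"])
Rm=o["tool_rot"]@np.diag([-1,1,-1.]); t=o["position"]+o["tool_rot"]@GT; print("block",BR.T@(t-BT))
```

```text
7.1667 0.023347649622233065 F block [-1.69374012 -0.3183354  -2.64861893] tau [-0.03999825  0.52030744 -0.00232898]
block [-0.00046861 -0.00302866  0.00319339]
```

Next, small steps of 1.5 mm until contact.

Call:
jog_arm(deltas=[0,0,0.001,0,0,0,1,0,0,0.002,0,0,0,1,0,0,0.002,0,0,0,1])

```text
time_s: 7.42
position: [0.5353, -0.0452, 0.1522]
tool_rot: [[-0.866, -0.02, 0.5], [-0.018, 1.0, 0.01], [-0.5, -0.0, -0.866]]
ft_force: [0.0, 0.1, -2.2]
grip_width: 0.023
```

Call:
jog_arm(deltas=[0,0,0.001,0,0,0,1,0,0,0.002,0,0,0,1,0,0,0.002,0,0,0,1])

```text
time_s: 7.67
position: [0.5354, -0.0452, 0.1521]
tool_rot: [[-0.866, -0.02, 0.5], [-0.018, 1.0, 0.009], [-0.501, -0.001, -0.866]]
ft_force: [-16.2, -2.8, 15.7]
grip_width: 0.0235
```

Call:
jog_arm(deltas=[0,0,-0.001,0,0,0,1,0,0,-0.001,0,0,0,1])

```text
time_s: 7.83
position: [0.5354, -0.0452, 0.1522]
tool_rot: [[-0.866, -0.02, 0.5], [-0.018, 1.0, 0.009], [-0.5, -0.001, -0.866]]
ft_force: [-9.2, -1.6, 8.3]
grip_width: 0.0233
```

Run:
```python
from ov import *
o=env.observe(); print(o["time_s"],o["grip_width"],"F block",BR.T@o["ft_force"],"tau",o["wrist_torque"])
Rm=o["tool_rot"]@np.diag([-1,1,-1.]); t=o["position"]+o["tool_rot"]@GT; print("block",BR.T@(t-BT))
for n,a in (("scene",(240,170,340,245)),("top",(240,140,340,215))):
    im=eyes.get_image(n)[:,:,::-1].copy(); cv2.imwrite(f"pics/{n}6.png",im); cv2.imwrite(f"pics/o6{n}.png",cv2.resize(im[a[1]:a[3],a[0]:a[2]],None,fx=8,fy=8,interpolation=cv2.INTER_CUBIC))
```

```text
7.8333 0.02330247123566101 F block [-3.83403962 -1.39887592 11.83642803] tau [-0.0433566   0.88058437  0.04260906]
block [-0.00030555 -0.00309891  0.00169073]
```

View pics/o6scene.png

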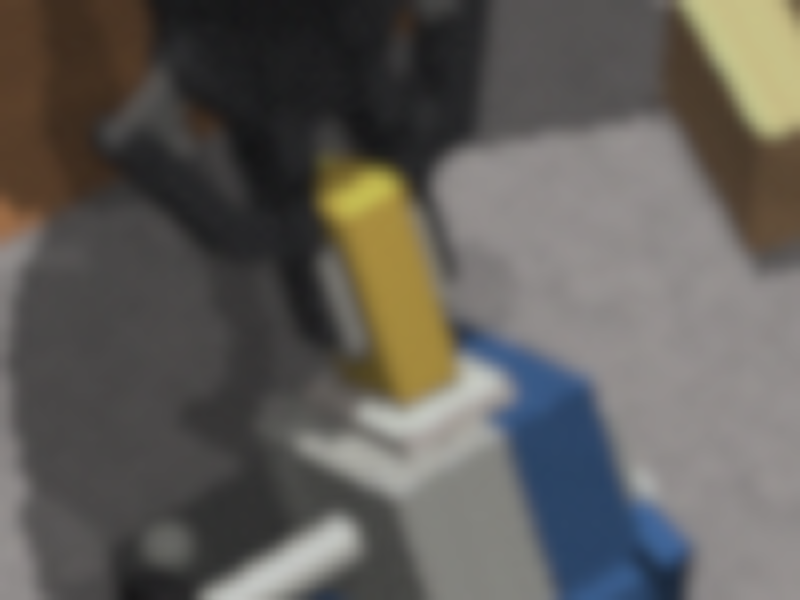

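View pics/o6top.png

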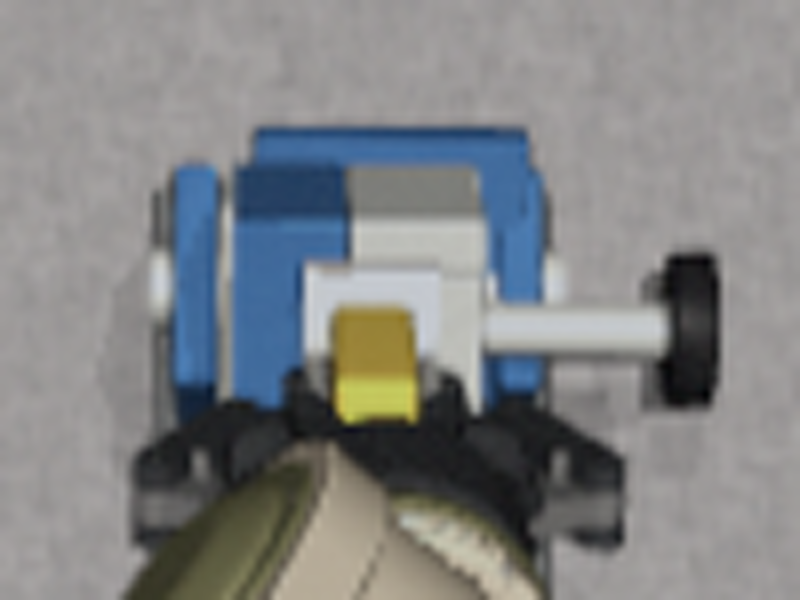

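Call:
jog_arm(deltas=[0,0,-0.0005,0,0,0,0.3,0,0,-0.0005,0,0,0,0,0,0,-0.0005,0,0,0,-0.5,0,0,-0.0005,0,0,0,-1,0,0,-0.0005,0,0,0,-1,0,0,-0.0005,0,0,0,-1,0,0,-0.0005,0,0,0,-1])

```text
time_s: 8.52
position: [0.5355, -0.0451, 0.1519]
tool_rot: [[-0.866, -0.02, 0.5], [-0.018, 1.0, 0.01], [-0.5, -0.0, -0.866]]
ft_force: [-0.1, -0.1, -0.1]
grip_width: 0.0858
```

Call:
jog_arm(deltas=[0,0,-0.01,0,0,0,-1,0,0,-0.025,0,0,0,-1,0,0,-0.045,0,0,0,-1,0,0,-0.07,0,0,0,-1,0,0,-0.1,0,0,0,-1,0,0,-0.13,0,0,0,-1,0,0,-0.15,0,0,0,-1,0,0,-0.16,0,0,0,-1,0,0,-0.16,0,0,0,-1])

```text
time_s: 9.27
position: [0.4753, -0.0464, 0.2575]
tool_rot: [[-0.865, -0.02, 0.502], [-0.018, 1.0, 0.008], [-0.502, -0.002, -0.865]]
ft_force: [0.1, 0.1, 0.9]
grip_width: 0.0856
```

Run:
```python
from ov import *
o=env.observe(); print(o["time_s"],o["grip_width"],o["position"],"F",o["ft_force"],o["q"])
for n,a in (("scene",(240,170,340,245)),("top",(240,140,340,215))):
    im=eyes.get_image(n)[:,:,::-1].copy(); cv2.imwrite(f"pics/{n}7.png",im); cv2.imwrite(f"pics/o7{n}.png",cv2.resize(im[a[1]:a[3],a[0]:a[2]],None,fx=8,fy=8,interpolation=cv2.INTER_CUBIC))
```

```text
9.2667 0.0856394575873828 [ 0.47526411 -0.04644431  0.25747982] F [0.11171938 0.14075409 0.8939372 ] [ -27.64334242    1.57561907  102.79181872   18.25463625   50.08291476
 -127.40432861]
```

View pics/o7scene.png

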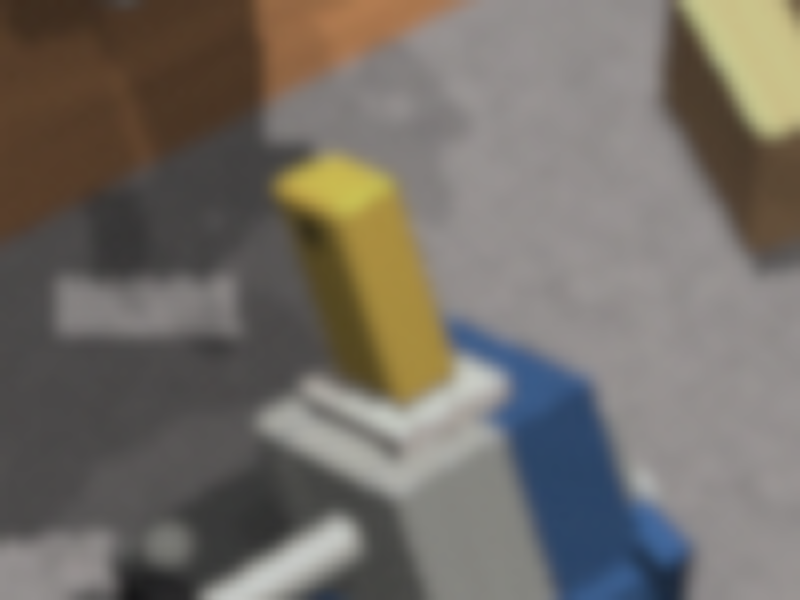

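View pics/o7top.png

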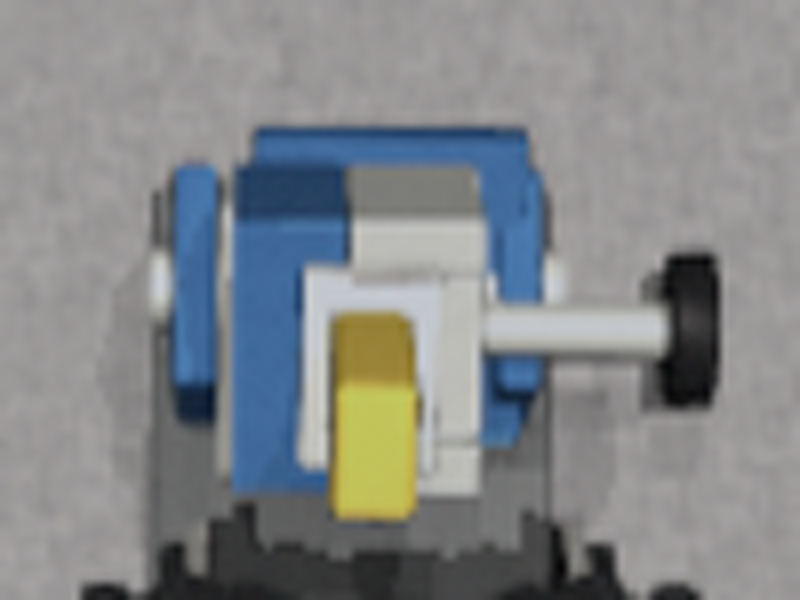

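Run:
```python
from ov import *
a=np.linspace(0,2*np.pi,60)
for y in np.arange(-.09,-.115,-.004):
    P=np.c_[.024*np.cos(a),0*a+y,-.030+.024*np.sin(a)]@BR.T+BT
    q=proj("top",P); s=proj("scene",P)
    print(round(y,3),"top8 col",(q[:,0].max()-240)*8,"rows",(q[:,1].min()-140)*8,(q[:,1].max()-140)*8,"| scene min",s.min(0),s.max(0))
im=cv2.imread("pics/scene7.png"); c=cv2.resize(im[225:265,245:295],None,fx=12,fy=12,interpolation=cv2.INTER_CUBIC)
for y,col in ((-.096,(0,255,0)),(-.1,(0,0,255)),(-.104,(255,255,0))):
    P=np.c_[.024*np.cos(a),0*a+y,-.030+.024*np.sin(a)]@BR.T+BT
    cv2.polylines(c,[np.round((proj("scene",P)-[245,225]+.5)*12-.5).astype(np.int32)],True,col)
cv2.imwrite("pics/k1.png",c)
# seated gauge overlay
for n,b in (("scene",(240,170,340,245)),("top",(240,140,340,215))):
    overlay(cv2.imread(f"pics/{n}7.png"),n,gauge_boxes()[1:],BR,BT+BR@np.array([0,-.003,0]),*b,8,f"pics/g7{n}.png")
```

```text
-0.09 top8 col 660.5688212843852 rows 242.15643858383214 401.5103597196678 | scene min [259.81727015 239.77198172] [271.50900795 257.5098489 ]
-0.094 top8 col 674.1095663442934 rows 242.19781841180156 401.5516559023306 | scene min [258.44394596 240.58745585] [270.12450573 258.34444707]
-0.098 top8 col 687.6503106427963 rows 242.23919823749088 401.59295208272283 | scene min [257.06729392 241.40492751] [268.73658601 259.18108332]
-0.102 top8 col 701.1910541798943 rows 242.28057806090055 401.6342482608436 | scene min [255.68730195 242.22440406] [267.34523609 260.01976513]
-0.106 top8 col 714.731796955587 rows 242.32195788203057 401.6755444366936 | scene min [254.30395785 243.04589287] [265.95044327 260.86050001]
-0.11 top8 col 728.2725389698753 rows 242.36333770088004 401.71684061027327 | scene min [252.91724941 243.86940137] [264.55219473 261.7032955 ]
-0.114 top8 col 741.8132802227583 rows 242.40471751744963 401.758136781581 | scene min [251.52716434 244.69493701] [263.15047762 262.5481592 ]
```

View pics/k1.png

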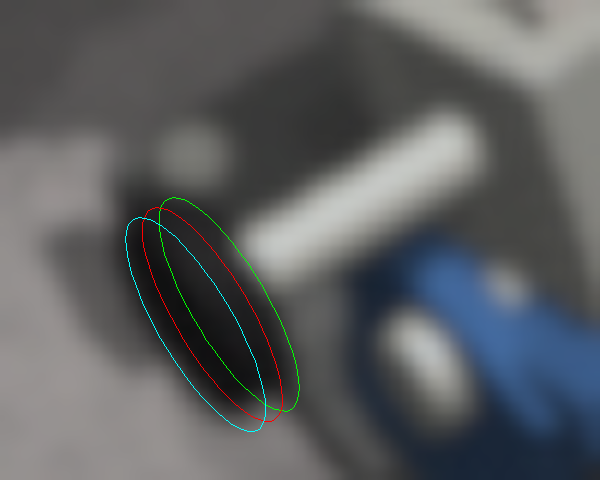

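View pics/g7scene.png

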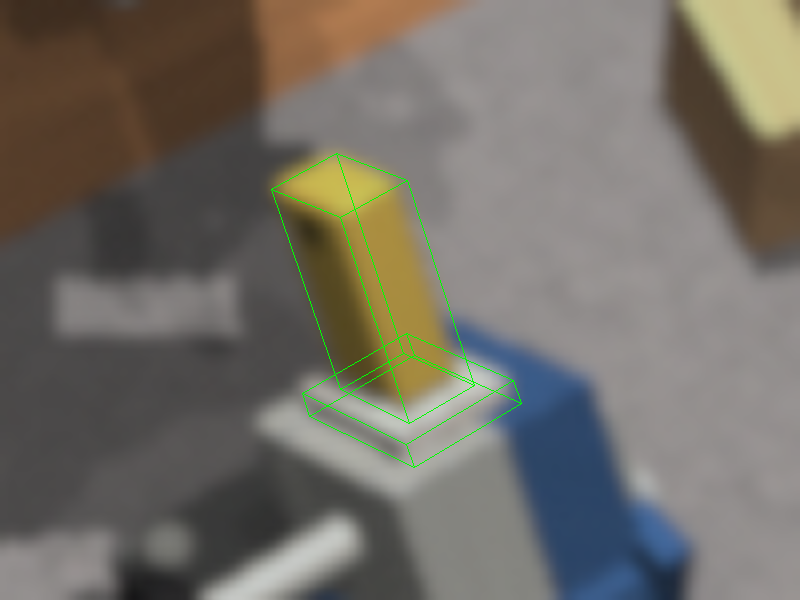

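View pics/g7top.png

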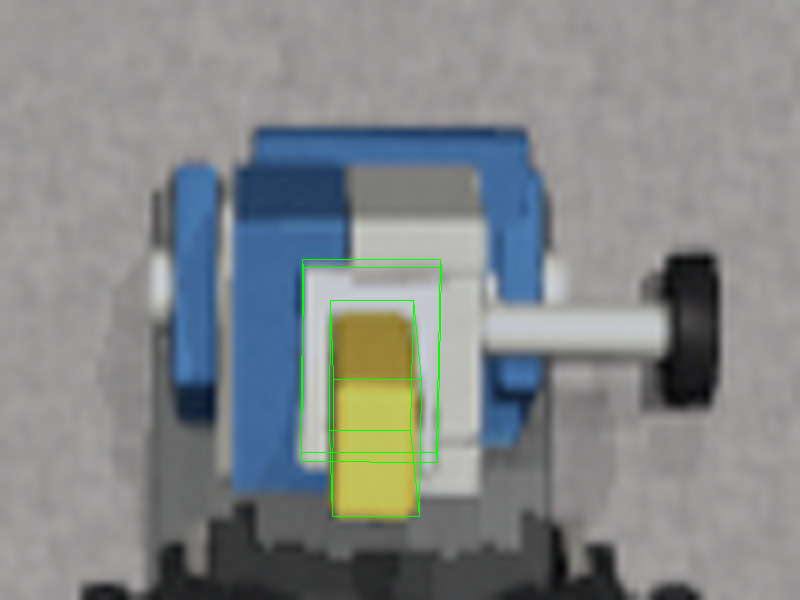

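Run:
```python
import cv2
a=cv2.imread("pics/scene7.png")[185:235,268:318]; cv2.imwrite("pics/z3.png",cv2.resize(a,None,fx=12,fy=12,interpolation=cv2.INTER_CUBIC))
a=cv2.imread("pics/top7.png")[160:210,265:315]; cv2.imwrite("pics/z4.png",cv2.resize(a,None,fx=12,fy=12,interpolation=cv2.INTER_CUBIC))
```

```text
(no output)
```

View pics/z3.png

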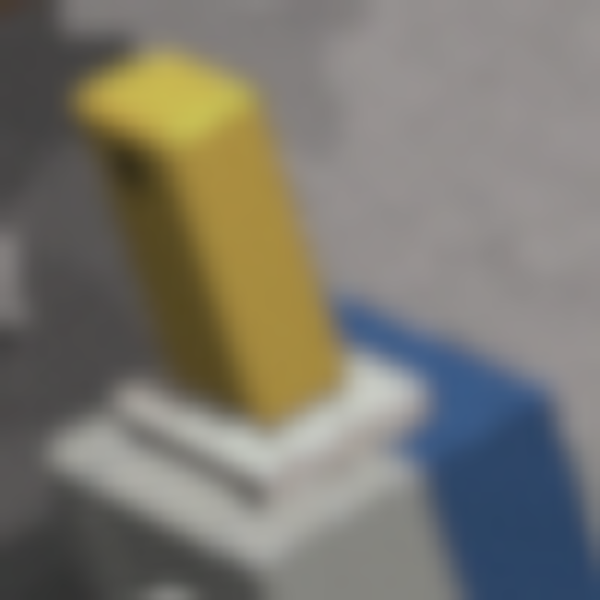

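View pics/z4.png

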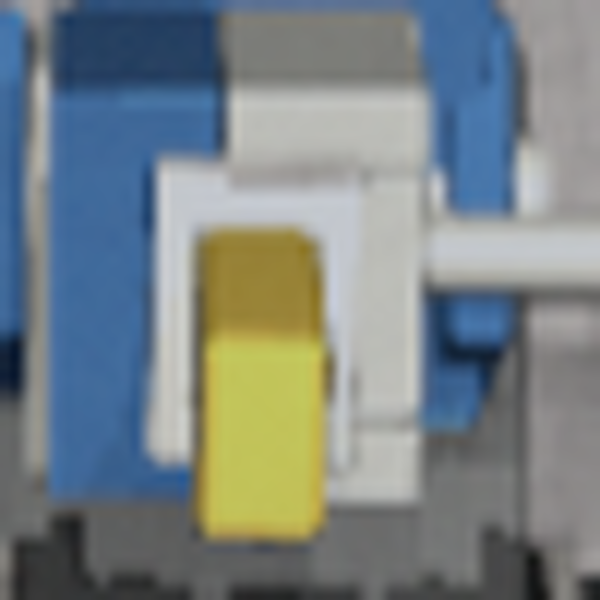

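Run:
```python
from h import *
S=lambda l:crop2px(l,12,268,185); T=lambda l:crop2px(l,12,265,160)
gs=([[.03,-.02,.008],[.03,.02,.008],[-.03,-.02,.008],[.03,-.02,0],[-.02,-.012,.078],[-.02,.012,.078],[.02,.012,.078],[.02,-.012,.078],[.02,-.012,.008],[.02,.012,.008],[-.02,-.012,.008]],
 S([(268,465),(428,383),(116,390),(265,503),(73,97),(168,45),(262,87),(180,138),(265,422),(345,370),(165,365)]))
gt=([[.03,.02,.008],[.03,-.02,.008],[-.03,.02,.008],[-.03,-.02,.008],[.02,.012,.078],[.02,-.012,.078],[-.02,-.012,.078],[-.02,.012,.078],[.02,.012,.008],[.02,-.012,.008]],
 T([(158,160),(362,165),(150,463),(345,470),(204,335),(324,335),(324,538),(200,538),(203,230),(318,230)]))
bs=([[.042,-.036,0],[-.042,-.036,0],[.042,.038,0],[.042,.004,0]],S([(270,567),(43,452),(552,390),(420,455)]))
bt=([[-.042,.038,0],[.042,.038,0],[.042,.004,0],[.042,-.036,0],[-.042,-.036,0]],T([(48,500),(52,85),(222,85),(430,88),(420,502)]))
def res(p):
    Bt=BT+[p[0],p[1],0]; Br=Rz(p[2])@TILT
    Gr=Br@R.from_rotvec(p[3:6],degrees=True).as_matrix(); Gt=Bt+Br@p[6:9]
    r=[]
    for n,(gm,gp),(bm,bp),o in (("scene",gs,bs,p[9:11]),("top",gt,bt,p[11:13])):
        r+= [(proj(n,np.array(gm)@Gr.T+Gt)+o-gp),(proj(n,np.array(bm)@Br.T+Bt)+o-bp)]
    r.append(np.array([p[9:11],p[11:13]])*.5)
    return np.concatenate(r).ravel()
f=least_squares(res,np.r_[0,0,1.17,np.zeros(10)],loss='soft_l1',x_scale=np.r_[.001,.001,1,1,1,1,.001,.001,.001,1,1,1,1])
cov=np.linalg.inv(f.jac.T@f.jac)*np.mean(f.fun**2)
print("block d",f.x[:2]*1e3,f.x[2],"gauge rot",f.x[3:6],"pos mm",f.x[6:9]*1e3,"cam",f.x[9:]); print("sd",np.sqrt(np.diag(cov))*np.r_[1e3,1e3,1,1,1,1,1e3,1e3,1e3,1,1,1,1])
print(np.round(f.fun.reshape(-1,2),1).tolist())
```

```text
block d [-1.21485055  0.21576066] 1.237241741351723 gauge rot [ 0.13651358  1.60650141 -1.43860007] pos mm [-2.32432    -2.02526758  1.6030996 ] cam [-0.10811206 -0.1874544   0.33564251 -0.48580164]
sd [2.21716396 2.1255682  0.65014319 0.68847813 0.67287685 0.97992307
 1.11662118 0.77323363 1.3028738  0.83102265 0.77696509 0.89118979
 0.91774753]
[[-0.5, 0.6], [-0.2, -0.4], [-0.5, -0.3], [0.7, 0.3], [-0.5, -1.0], [-0.2, -1.2], [0.7, -0.7], [-0.9, -0.3], [0.3, 1.4], [1.8, 1.1], [0.1, 1.5], [-0.8, -0.4], [0.0, 0.0], [0.5, -0.5], [0.3, 0.8], [-0.2, 0.9], [0.1, 0.9], [-0.3, 0.1], [0.4, -0.0], [-0.2, -0.4], [0.8, -0.1], [0.1, 0.3], [-0.4, -0.0], [-0.6, -0.7], [0.1, -0.5], [0.1, -0.4], [-0.3, 0.3], [0.2, 0.4], [0.1, 0.1], [0.1, -0.5], [-0.1, -0.1], [0.2, -0.2]]
```

```bash
cat >> h.py <<'E'
PR=np.c_[BR[:,1],BR[:,0],-BR[:,2]]
def B(b): return BT+BR@np.array(b)
E
python3 - <<'E'
from h import *
o=env.observe(); print(BR.T@(o["position"]-BT), np.linalg.det(PR))
plan(PR,B([0,-.145,.11]))
E
```

```text
[-0.00163383 -0.00295114  0.14813478] 0.9999999999999999
shift [-0.0023 -0.1894  0.0509] turn [-3.000e-04 -0.000e+00  4.999e-01] mm 147 deg 90.0
```

Call:
jog_arm(deltas=[0,-0.008,0,0,0,0.03,1,0,-0.025,0,0,0,0.069,1,0,-0.05,0,0,0,0.108,1,0,-0.075,0,0,0,0.147,1,0,-0.1,0,0,0,0.186,1,0,-0.125,0,0,0,0.225,1,0,-0.15,0,0,0,0.264,1,0,-0.17,0,0,0,0.303,1,0,-0.182,0,0,0,0.342,1,0,-0.189,0,0,0,0.38,1,0,-0.189,0,0,0,0.415,1,0,-0.189,0,0,0,0.45,1])

```text
time_s: 10.37
position: [0.4784, -0.1884, 0.2543]
tool_rot: [[-0.15, 0.854, 0.498], [0.986, 0.167, 0.011], [-0.074, 0.493, -0.867]]
ft_force: [0.2, 0.3, -0.4]
grip_width: -0.0002
```

Run:
```python
from ov import *
o=env.observe(); print(o["time_s"],o["grip_width"],BR.T@(o["position"]-BT),o["q"])
plan(PR,B([0,-.145,.11])); plan(PR,B([0,-.145,.03]))
n="scene"; im=eyes.get_image(n)[:,:,::-1]; cv2.imwrite(f"pics/s8.png",cv2.resize(im[60:300,160:440],None,fx=2.5,fy=2.5))
n="top"; im=eyes.get_image(n)[:,:,::-1]; cv2.imwrite(f"pics/t8.png",cv2.resize(im[100:340,180:460],None,fx=2.5,fy=2.5))
```

```text
10.3667 -0.0002001585952045024 [-0.00211394 -0.14509668  0.14708512] [-45.76890365   7.08803891  97.03358087  25.67866011  57.27455296
 -66.03834922]
shift [-0.0004  0.0029  0.0494] turn [-0.0007 -0.0004  0.0477] mm 37 deg 8.6
shift [-0.0005  0.0031  0.1561] turn [-0.0007 -0.0004  0.0477] mm 117 deg 8.6
```

View pics/s8.png

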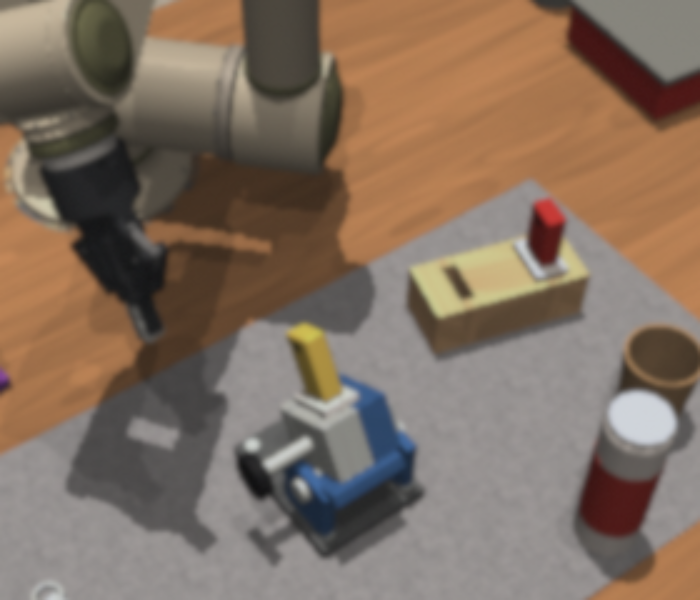

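View pics/t8.png

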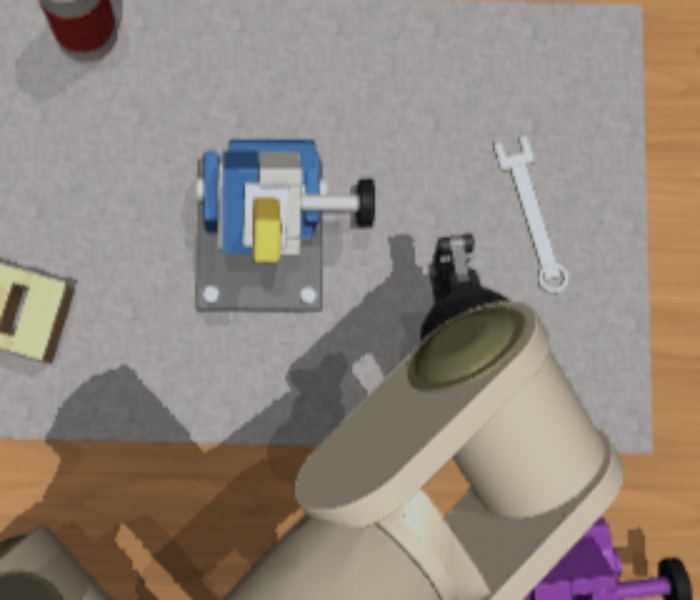

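Call:
jog_arm(deltas=[-0.003,0.003,0.01,0,0,0.02,1,-0.006,0.003,0.03,0,0,0.04,1,-0.01,0.003,0.055,0,0,0.048,1,-0.01,0.003,0.085,0,0,0.048,1,-0.01,0.003,0.11,0,0,0.048,1,-0.01,0.003,0.13,0,0,0.048,1,-0.01,0.003,0.145,0,0,0.048,1,-0.01,0.003,0.155,0,0,0.048,1,-0.01,0.003,0.16,0,0,0.048,1,-0.01,0.003,0.16,0,0,0.048,1])

```text
time_s: 11.3
position: [0.5415, -0.1937, 0.1531]
tool_rot: [[-0.027, 0.866, 0.499], [1.0, 0.025, 0.01], [-0.003, 0.499, -0.867]]
ft_force: [0.2, -1.1, 0.3]
grip_width: 0.0001
```

Run:
```python
from ov import *
o=env.observe(); print(o["time_s"],o["grip_width"],BR.T@(o["position"]-BT),o["q"])
plan(PR,B([0,-.152,-.042]));
n="scene"; im=eyes.get_image(n)[:,:,::-1]; cv2.imwrite(f"pics/s9.png",cv2.resize(im[60:300,160:440],None,fx=2.5,fy=2.5))
n="top"; im=eyes.get_image(n)[:,:,::-1]; cv2.imwrite(f"pics/t9.png",cv2.resize(im[100:340,180:460],None,fx=2.5,fy=2.5))
```

```text
11.3 0.00010844011778570122 [ 0.00176461 -0.15170431  0.02793909] [-40.32509102  19.98231265  98.68379139  29.65787971  41.96279393
 -60.82833064]
shift [-0.0004 -0.0023  0.0933] turn [-0.0003 -0.0001  0.0023] mm 70 deg 0.4
```

View pics/s9.png

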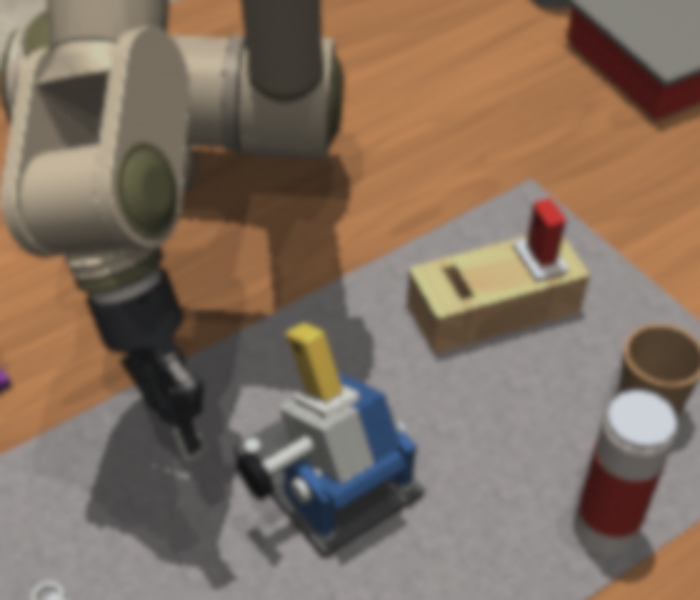

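View pics/t9.png

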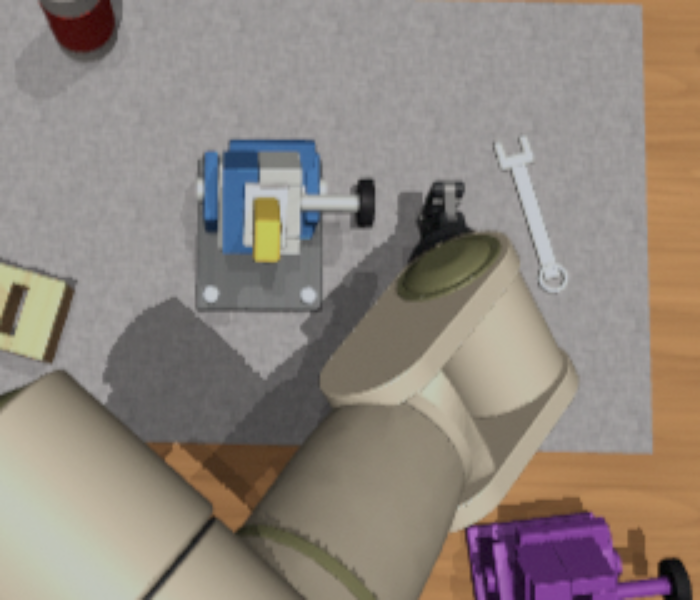

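Call:
jog_arm(deltas=[0,-0.002,0.012,0,0,0.002,1,0,-0.002,0.03,0,0,0.002,1,0,-0.002,0.05,0,0,0.002,1,0,-0.002,0.068,0,0,0.002,1,0,-0.002,0.082,0,0,0.002,1,0,-0.002,0.09,0,0,0.002,1,0,-0.002,0.093,0,0,0.002,1,0,-0.002,0.093,0,0,0.002,1])

```text
time_s: 12.07
position: [0.575, -0.1932, 0.0923]
tool_rot: [[-0.02, 0.866, 0.499], [1.0, 0.018, 0.01], [-0.0, 0.5, -0.866]]
ft_force: [0.8, -1.2, 0.1]
grip_width: 0.0004
```

Run:
```python
from ov import *
o=env.observe(); print(o["time_s"],BR.T@(o["position"]-BT),BR.T@o["ft_force"])
n="scene"; im=eyes.get_image(n)[:,:,::-1]; cv2.imwrite(f"pics/s10.png",cv2.resize(im[180:270,200:320],None,fx=6,fy=6,interpolation=cv2.INTER_CUBIC))
n="top"; im=eyes.get_image(n)[:,:,::-1]; cv2.imwrite(f"pics/t10.png",cv2.resize(im[140:230,250:370],None,fx=6,fy=6,interpolation=cv2.INTER_CUBIC))
```

```text
12.0667 [ 0.00037846 -0.15184694 -0.04148478] [ 0.67564514 -1.24281283 -0.30773533]
```

View pics/s10.png

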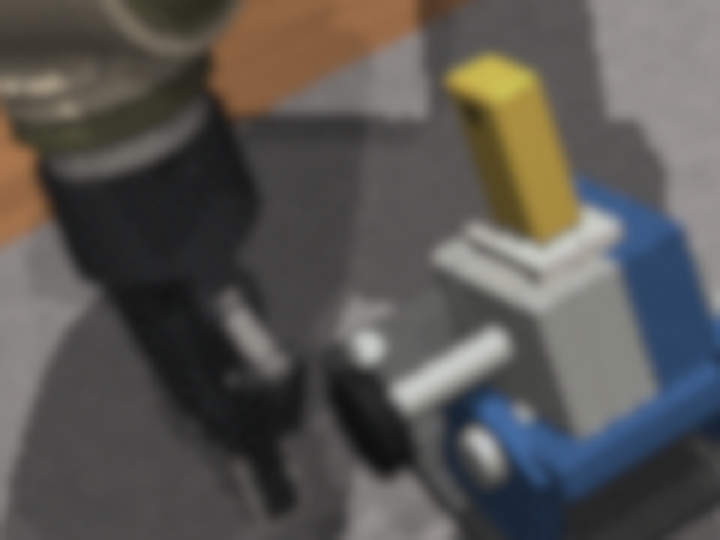

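View pics/t10.png

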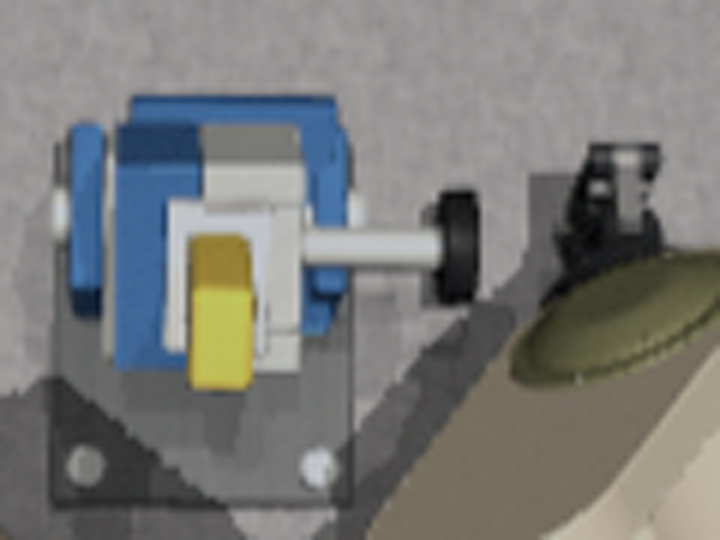

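Run:
```python
from ov import *
o=env.observe(); Rr,p=o["tool_rot"],o["position"]
for z in (0,-.019,-.04,-.06,-.073):
  print(z,[np.round((proj("top",p+Rr@np.array([0,yy,z]))[0]-[250,140])*6).tolist() for yy in (-.0145,0,.0145)],[np.round((proj("scene",p+Rr@np.array([0,yy,z]))[0]-[200,180])*6).tolist() for yy in (-.0145,0,.0145)])
print((proj("top",B([0,-.106,-.03]))[0]-[250,140])*6,(proj("scene",B([0,-.106,-.03]))[0]-[200,180])*6)
```

```text
0 [[577.0, 266.0], [579.0, 232.0], [581.0, 198.0]] [[256.0, 502.0], [273.0, 513.0], [290.0, 525.0]]
-0.019 [[584.0, 281.0], [586.0, 247.0], [588.0, 212.0]] [[240.0, 462.0], [257.0, 473.0], [275.0, 485.0]]
-0.04 [[592.0, 298.0], [594.0, 264.0], [596.0, 228.0]] [[223.0, 417.0], [240.0, 429.0], [257.0, 440.0]]
-0.06 [[599.0, 316.0], [602.0, 280.0], [604.0, 245.0]] [[206.0, 375.0], [223.0, 385.0], [240.0, 396.0]]
-0.073 [[604.0, 327.0], [607.0, 291.0], [609.0, 255.0]] [[195.0, 346.0], [212.0, 357.0], [229.0, 368.0]]
[468.80361632 241.59971349] [360.4495835  431.83744723]
```

Call:
jog_arm(deltas=[0.01,0,0,0,0,0,1,0.022,0,0,0,0,0,1,0.032,0,0,0,0,0,1,0.038,0,0,0,0,0,1,0.038,0,0,0,0,0,1])

```text
time_s: 12.58
position: [0.5742, -0.1632, 0.0926]
tool_rot: [[-0.022, 0.866, 0.499], [1.0, 0.019, 0.011], [-0.0, 0.5, -0.866]]
ft_force: [0.2, 0.2, -0.1]
grip_width: 0.0002
```

Call:
jog_arm(deltas=[0.002,0,0,0,0,0,1,0.004,0,0,0,0,0,1,0.006,0,0,0,0,0,1,0.006,0,0,0,0,0,1])

```text
time_s: 12.92
position: [0.5742, -0.1601, 0.0924]
tool_rot: [[-0.02, 0.866, 0.5], [1.0, 0.018, 0.01], [-0.0, 0.5, -0.866]]
ft_force: [0.3, 0.7, -0.6]
grip_width: 0.0
```

Run:
```python
from ov import *
o=env.observe(); print(o["time_s"],BR.T@(o["position"]-BT),BR.T@o["ft_force"])
n="top"; im=eyes.get_image(n)[:,:,::-1]; cv2.imwrite(f"pics/t11.png",cv2.resize(im[140:230,250:370],None,fx=6,fy=6,interpolation=cv2.INTER_CUBIC))
```

```text
12.9167 [ 0.00038517 -0.11876398 -0.04130275] [-0.04844103  0.67388786 -0.67055505]
```

View pics/t11.png

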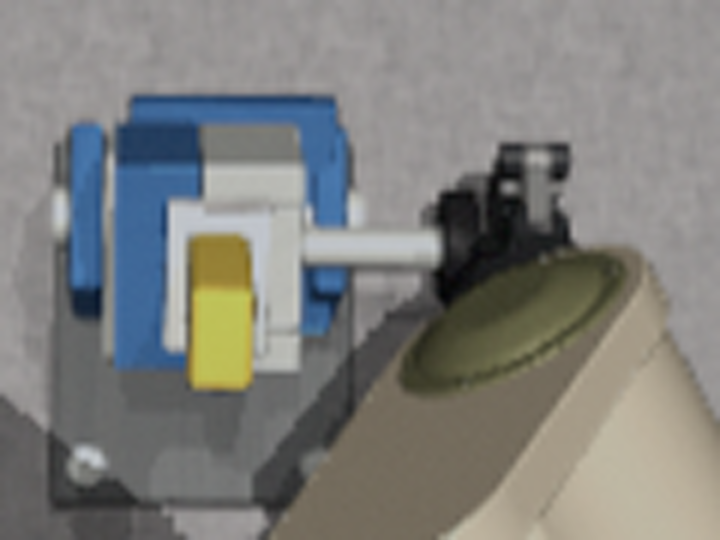

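Call:
jog_arm(deltas=[0.001,0,0,0,0,0,1,0.002,0,0,0,0,0,1,0.003,0,0,0,0,0,1,0.004,0,0,0,0,0,1,0.004,0,0,0,0,0,1])

```text
time_s: 13.38
position: [0.5743, -0.1574, 0.0925]
tool_rot: [[-0.02, 0.866, 0.5], [1.0, 0.018, 0.009], [-0.001, 0.5, -0.866]]
ft_force: [0.7, -3.0, -2.1]
grip_width: 0.0
```

Call:
jog_arm(deltas=[0.001,0,0,0,0,0,1,0.002,0,0,0,0,0,1,0.003,0,0,0,0,0,1,0.003,0,0,0,0,0,1])

```text
time_s: 13.72
position: [0.5742, -0.1548, 0.0925]
tool_rot: [[-0.02, 0.866, 0.5], [1.0, 0.018, 0.01], [-0.0, 0.5, -0.866]]
ft_force: [0.6, -2.7, -2.2]
grip_width: -0.0002
```

Call:
jog_arm(deltas=[0.001,0,0,0,0,0,1,0.002,0,0,0,0,0,1,0.003,0,0,0,0,0,1,0.003,0,0,0,0,0,1])

```text
time_s: 14.05
position: [0.5742, -0.1527, 0.0925]
tool_rot: [[-0.02, 0.866, 0.5], [1.0, 0.018, 0.01], [-0.0, 0.5, -0.866]]
ft_force: [1.7, -3.2, -1.9]
grip_width: 0.0
```

Call:
jog_arm(deltas=[0.001,0,0,0,0,0,1,0.002,0,0,0,0,0,1,0.002,0,0,0,0,0,1])

```text
time_s: 14.3
position: [0.5742, -0.1521, 0.0925]
tool_rot: [[-0.019, 0.866, 0.5], [1.0, 0.018, 0.008], [-0.002, 0.5, -0.866]]
ft_force: [-0.6, -8.3, -3.5]
grip_width: 0.0001
```

Run:
```python
from ov import *
o=env.observe(); print(o["time_s"],BR.T@(o["position"]-BT),BR.T@o["ft_force"])
n="top"; im=eyes.get_image(n)[:,:,::-1]; cv2.imwrite(f"pics/t12.png",cv2.resize(im[150:210,260:340],None,fx=9,fy=9,interpolation=cv2.INTER_CUBIC))
n="scene"; im=eyes.get_image(n)[:,:,::-1]; cv2.imwrite(f"pics/s12.png",cv2.resize(im[180:270,230:350],None,fx=6,fy=6,interpolation=cv2.INTER_CUBIC))
```

```text
14.3 [ 0.00054957 -0.11077593 -0.04128988] [-2.38566574 -8.25573121 -2.67205182]
```

View pics/t12.png

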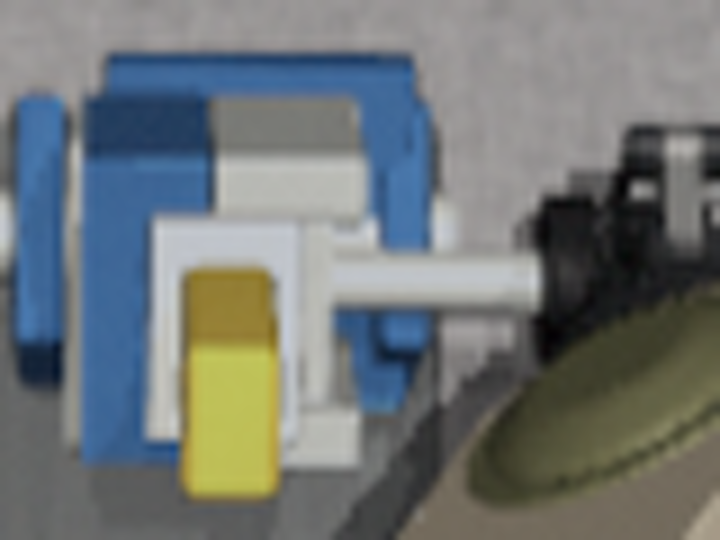

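View pics/s12.png

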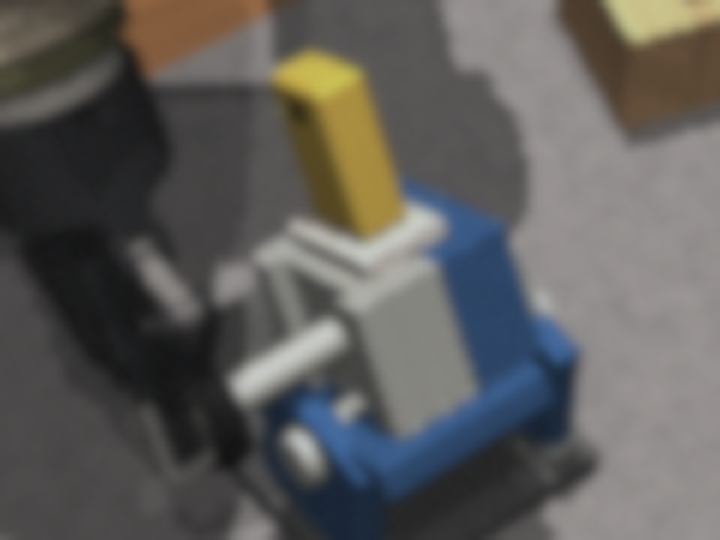

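Call:
jog_arm(deltas=[0.001,0,0,0,0,0,1,0.002,0,0,0,0,0,1,0.002,0,0,0,0,0,1])

```text
time_s: 14.65
position: [0.5742, -0.1521, 0.0926]
tool_rot: [[-0.018, 0.866, 0.501], [1.0, 0.018, 0.005], [-0.005, 0.501, -0.866]]
ft_force: [-2.6, -16.4, -4.9]
grip_width: 0.0003
```

Call:
jog_arm(deltas=[0.001,0,0,0,0,0,1,0.002,0,0,0,0,0,1,0.002,0,0,0,0,0,1])

```text
time_s: 14.9
position: [0.5743, -0.1521, 0.0927]
tool_rot: [[-0.016, 0.865, 0.501], [1.0, 0.018, 0.002], [-0.007, 0.501, -0.865]]
ft_force: [-4.6, -23.6, -6.9]
grip_width: -0.0002
```

Run:
```python
from ov import *
o=env.observe(); print(o["time_s"],BR.T@(o["position"]-BT),BR.T@o["ft_force"],o["tool_rot"].round(3).tolist())
n="top"; im=eyes.get_image(n)[:,:,::-1]; cv2.imwrite(f"pics/t13.png",cv2.resize(im[150:210,260:340],None,fx=9,fy=9,interpolation=cv2.INTER_CUBIC))
```

```text
14.9 [ 0.00068139 -0.1108036  -0.04120574] [ -7.86150774 -23.5397083   -3.48136397] [[-0.016, 0.865, 0.501], [1.0, 0.018, 0.002], [-0.007, 0.501, -0.865]]
```

View pics/t13.png

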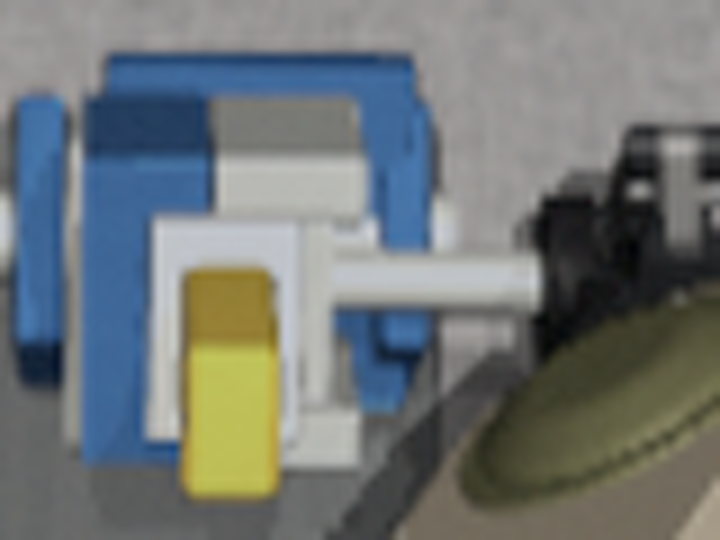

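Call:
jog_arm(deltas=[-0.003,0,0,0,0,0,1,-0.008,0,0,0,0,0,1,-0.018,0,0,0,0,0,1,-0.032,0,0,0,0,0,1,-0.046,0,0,0,0,0,1,-0.05,0,0,0,0,0,1,-0.05,0,-0.02,0,0,0,1,-0.05,0,-0.06,0,0,0,1,-0.05,0,-0.1,0,0,0,1,-0.05,0,-0.14,0,0,0,1,-0.05,0,-0.16,0,0,0,1,-0.05,0,-0.16,0,0,0,1])

```text
time_s: 15.95
position: [0.5145, -0.1877, 0.1996]
tool_rot: [[-0.019, 0.864, 0.503], [1.0, 0.019, 0.006], [-0.004, 0.503, -0.864]]
ft_force: [0.8, -0.2, 0.5]
grip_width: 0.0001
```

Run:
```python
from ov import *
o=env.observe(); print(o["time_s"],BR.T@(o["position"]-BT),BR.T@o["ft_force"])
n="top"; im=eyes.get_image(n)[:,:,::-1]; cv2.imwrite("pics/top14.png",im); cv2.imwrite(f"pics/t14.png",cv2.resize(im[155:215,262:342],None,fx=10,fy=10,interpolation=cv2.INTER_CUBIC))
n="scene"; im=eyes.get_image(n)[:,:,::-1]; cv2.imwrite("pics/scene14.png",im);cv2.imwrite(f"pics/s14.png",cv2.resize(im[185:245,260:340],None,fx=10,fy=10,interpolation=cv2.INTER_CUBIC))
```

```text
15.95 [ 0.00180529 -0.14509847  0.08157694] [ 0.93862662 -0.22026192 -0.01319171]
```

View pics/t14.png

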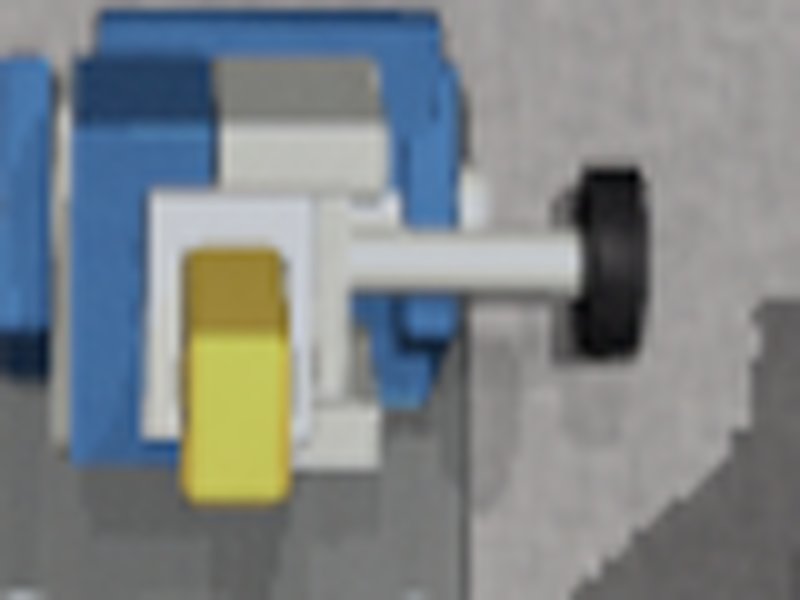

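View pics/s14.png

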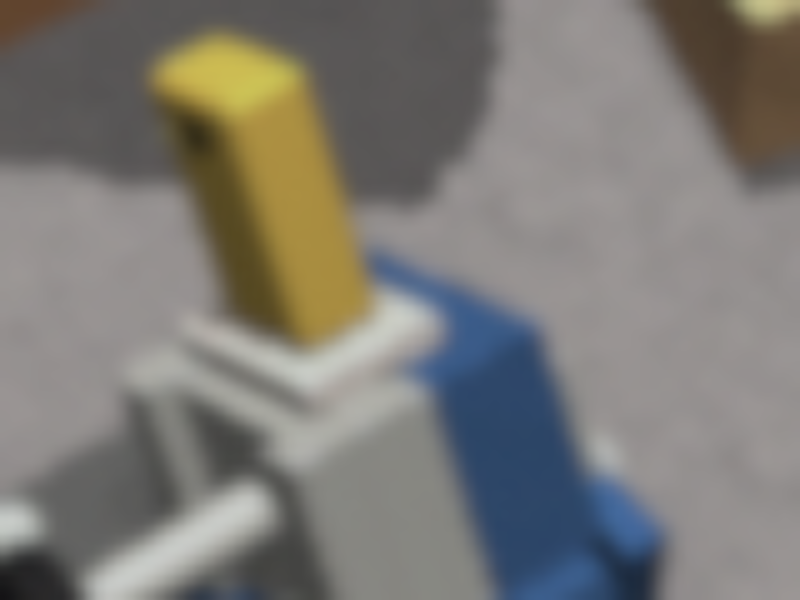

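View pics/scene14.png

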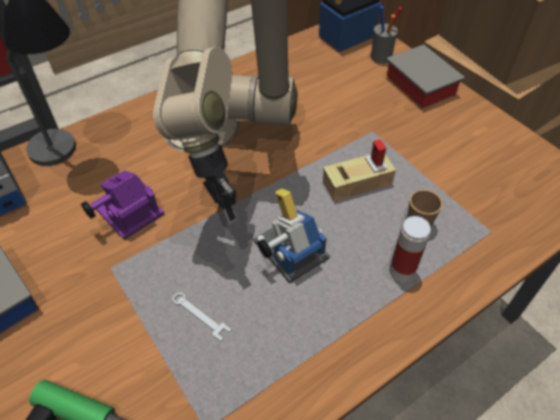

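```bash
cat > fit2.py <<'E'
from h import *
S=lambda l:crop2px(l,10,260,185); T=lambda l:crop2px(l,10,262,155)
gs=([[.03,-.02,.008],[.03,.02,.008],[-.03,-.02,.008],[-.02,-.012,.078],[-.02,.012,.078],[.02,.012,.078],[.02,-.012,.078]],
 S([(308,390),(447,318),(178,320),(146,73),(222,28),(310,70),(238,113)]))
gt=([[.03,.02,.008],[.03,-.02,.008],[-.03,.02,.008],[-.03,-.02,.008],[.02,.012,.078],[.02,-.012,.078],[-.02,-.012,.078],[-.02,.012,.078]],
 T([(147,189),(318,192),(141,441),(308,447),(184,335),(292,335),(291,505),(182,505)]))
bs=([[.042,-.036,0],[-.042,-.036,0],[.042,.038,0],[.042,.004,0]],S([(302,472),(122,363),(548,322),(436,385)]))
bt=([[-.042,.038,0],[.042,.038,0],[.042,.004,0],[.042,-.036,0],[-.042,-.036,0]],T([(70,467),(75,121),(217,121),(390,122),(380,469)]))
def res(p):
    Bt=BT+[p[0],p[1],0]; Br=Rz(p[2])@TILT
    Gr=Br@R.from_rotvec(p[3:6],degrees=True).as_matrix(); Gt=Bt+Br@p[6:9]
    r=[]
    for n,(gm,gp),(bm,bp),o in (("scene",gs,bs,p[9:11]),("top",gt,bt,p[11:13])):
        r+= [(proj(n,np.array(gm)@Gr.T+Gt)+o-gp),(proj(n,np.array(bm)@Br.T+Bt)+o-bp)]
    r.append(np.array([p[9:11],p[11:13]])*.5)
    return np.concatenate(r).ravel()
f=least_squares(res,np.r_[0,0,1.17,np.zeros(10)],loss='soft_l1',x_scale=np.r_[.001,.001,1,1,1,1,.001,.001,.001,1,1,1,1])
cov=np.linalg.inv(f.jac.T@f.jac)*np.mean(f.fun**2)
print("block d",f.x[:2]*1e3,f.x[2],"gauge rot",f.x[3:6],"pos mm",f.x[6:9]*1e3,"cam",f.x[9:]); print("sd",np.sqrt(np.diag(cov))*np.r_[1e3,1e3,1,1,1,1,1e3,1e3,1e3,1,1,1,1])
print(np.round(f.fun.reshape(-1,2),1).tolist())
E
python3 fit2.py
```

```text
block d [-0.43590896  0.31159974] 0.6654219718653195 gauge rot [ 0.5000971   1.1637849  -0.32480196] pos mm [-4.14483863  0.48026361 -0.97216836] cam [ 0.01376188 -0.52191794  0.29529096 -0.20335797]
sd [1.31732616 1.28232258 0.40209391 0.42568661 0.43054666 0.59896824
 0.72388026 0.50510078 0.77779773 0.4958807  0.47279588 0.53809835
 0.54484443]
[[0.2, 0.3], [-0.2, -0.4], [0.4, 0.5], [-0.1, -0.0], [0.5, -0.0], [0.5, -0.4], [-0.7, -0.1], [-0.4, -0.5], [-0.3, 1.1], [0.1, -0.2], [-0.1, 0.2], [-0.0, 0.8], [0.1, 0.7], [0.1, -0.0], [0.3, -0.4], [0.1, -0.3], [0.3, -0.1], [-0.2, 0.0], [-0.1, -0.1], [-0.1, -0.7], [-0.4, 0.1], [0.0, 0.3], [-0.0, 0.4], [-0.2, -0.5], [0.0, -0.3], [0.1, -0.1]]
```

Run:
```python
from h import *
C2=lambda l:crop2px(l,8,310,130); C4=lambda l:crop2px(l,8,115,180)
g=[("top",[[.02,.012,.078],[.02,-.012,.078],[-.02,-.012,.078],[-.02,.012,.078],[.03,-.02,.008],[-.03,-.02,.008]],
     C4([(494,245),(573,261),(531,396),(455,371),(651,270),(593,457)])),
   ("scene",[[-.02,-.012,.078],[-.02,.012,.078],[.02,.012,.078],[.02,-.012,.078],[-.03,-.02,.008],[.03,-.02,.008],[.03,.02,.008]],
     C2([(240,153),(295,141),(341,215),(290,240),(188,283),(255,406),(357,377)]))]
def res(p):
    Gr=Rz(-14.8)@R.from_rotvec(p[3:6],degrees=True).as_matrix()
    return np.concatenate([(proj(n,np.array(m)@Gr.T+G+p[:3])-q).ravel() for n,m,q in g])
f=least_squares(res,np.zeros(6),x_scale=[.001]*3+[1]*3); print(f.x[:3]*1e3,f.x[3:])
```

```text
[-0.11233122 -0.12502958  0.42056328] [ 0.0243572   0.19084996 -0.01221564]
```

Run:
```python
from h import *
import cv2
im=cv2.imread("pics/scene14.png").astype(float)
b=im[:,:,0]; 
# right edge of handle: yellow(b low)->grey(b high), subpixel per row
g=cv2.resize(im,None,fx=1,fy=1)
pts=[]
for v in range(197,214):
    row=im[v,260:310]; sat=row[:,2]-row[:,0]  # R-B, high on yellow
    m=60; idx=np.where(sat>m)[0]; 
    if len(idx)==0: continue
    i=idx[-1]; pts.append((v,260+i+(sat[i]-m)/(sat[i]-sat[i+1])))
pts=np.array(pts); k=np.polyfit(pts[:,0],pts[:,1],1); print("obs slope",k[0],np.std(np.polyval(k,pts[:,0])-pts[:,1]))
for ty in (-2,-1,0,1,2,3):
    Gr=BR@R.from_rotvec([0,ty,0],degrees=True).as_matrix()
    q=proj("scene",np.array([[.02,.012,.02],[.02,.012,.07]])@Gr.T+B([-.0035,0,0])); print(ty,(q[1,0]-q[0,0])/(q[1,1]-q[0,1]),q.round(1).tolist())
# same test in rack image
im=cv2.imread("pics/scene0.png").astype(float); pts=[]
for v in range(159,171):
    row=im[v,335:365]; sat=row[:,2]-row[:,0]; m=40; idx=np.where(sat>m)[0]
    print(v,np.round(sat[10:26]).astype(int).tolist()) if v%5==0 else None
```

```text
obs slope 0.2730734291936728 0.09065818331750043
-2 0.3466369937138672 [[297.3, 212.1], [291.0, 193.7]]
-1 0.3372570159967132 [[297.5, 212.3], [291.3, 194.0]]
0 0.3277861596227276 [[297.6, 212.4], [291.6, 194.2]]
1 0.31821712532420615 [[297.7, 212.6], [291.9, 194.4]]
2 0.30854233938881037 [[297.8, 212.7], [292.2, 194.7]]
3 0.29875392791311095 [[297.9, 212.9], [292.6, 194.9]]
160 [65, 69, 67, 64, 60, 56, 51, 52, 57, 59, 60, 61, 61, 61, 62, 62]
165 [55, 56, 56, 56, 55, 53, 54, 60, 62, 65, 65, 66, 66, 67, 67, 68]
170 [56, 56, 56, 54, 49, 47, 54, 64, 70, 71, 71, 71, 71, 70, 70, 70]
```

Run:
```python
from h import *
import cv2
def slope(f,v0,v1,u0,u1,m=60):
    im=cv2.imread(f).astype(float); pts=[]
    for v in range(v0,v1):
        row=im[v,u0:u1]; sat=row[:,2]-row[:,0]; idx=np.where(sat>m)[0]
        if len(idx)==0: continue
        i=idx[-1]
        if i+1<len(sat): pts.append((v,u0+i+(sat[i]-m)/(sat[i]-sat[i+1])))
    pts=np.array(pts); k=np.polyfit(pts[:,0],pts[:,1],1); print(f,len(pts),"slope",k[0].round(4),"resid",np.std(np.polyval(k,pts[:,0])-pts[:,1]).round(3),pts[[0,-1]].round(1).tolist())
slope("pics/scene6.png",197,214,270,302)
slope("pics/scene7.png",195,214,270,302)
slope("pics/scene14.png",197,214,270,305)
slope("pics/scene5.png",186,204,262,295)
slope("pics/scene4.png",158,178,262,288)
for d in ([0,0,0],[0,2,0],[2,0,0],[0,0,3]):
    Gr=BR@R.from_rotvec(d,degrees=True).as_matrix()
    for org in ([0,-.003,.1],[0,-.003,.034],[0,-.003,0]):
        q=proj("scene",np.array([[.02,.012,.02],[.02,.012,.07]])@Gr.T+B(org)); print(d,org,round((q[1,0]-q[0,0])/(q[1,1]-q[0,1]),4))
```

```text
pics/scene6.png 17 slope 0.3108 resid 0.055 [[197.0, 290.9], [213.0, 295.7]]
pics/scene7.png 19 slope 0.298 resid 0.074 [[195.0, 289.6], [213.0, 295.1]]
pics/scene14.png 17 slope 0.2731 resid 0.091 [[197.0, 291.4], [213.0, 296.0]]
pics/scene5.png 18 slope 0.2998 resid 0.054 [[186.0, 287.2], [203.0, 292.2]]
pics/scene4.png 11 slope 0.4038 resid 0.725 [[158.0, 278.1], [177.0, 284.1]]
[0, 0, 0] [0, -0.003, 0.1] 0.3282
[0, 0, 0] [0, -0.003, 0.034] 0.3282
[0, 0, 0] [0, -0.003, 0] 0.3282
[0, 2, 0] [0, -0.003, 0.1] 0.3097
[0, 2, 0] [0, -0.003, 0.034] 0.3093
[0, 2, 0] [0, -0.003, 0] 0.309
[2, 0, 0] [0, -0.003, 0.1] 0.3666
[2, 0, 0] [0, -0.003, 0.034] 0.3675
[2, 0, 0] [0, -0.003, 0] 0.3679
[0, 0, 3] [0, -0.003, 0.1] 0.328
[0, 0, 3] [0, -0.003, 0.034] 0.328
[0, 0, 3] [0, -0.003, 0] 0.328
```

Run:
```python
from h import *
import cv2
def edges(f,v0,v1,u0,u1):
    im=cv2.imread(f).astype(float); im=im; out=[]
    s=(im[:,:,2]-im[:,:,0])/(im.sum(2)+1)
    R_=[];L_=[]
    for v in range(v0,v1):
        r=s[v,u0:u1]; m=.2; idx=np.where(r>m)[0]; i=idx[-1]; j=idx[0]
        R_.append((v,u0+i+(r[i]-m)/(r[i]-r[i+1]))); L_.append((v,u0+j-(r[j]-m)/(r[j]-r[j-1])))
    for nm,p in(("R",R_),("L",L_)):
        p=np.array(p);k=np.polyfit(p[:,0],p[:,1],1); print(f,nm,k[0].round(4),np.std(np.polyval(k,p[:,0])-p[:,1]).round(3),np.polyval(k,[198,210]).round(2))
edges("pics/scene7.png",199,212,268,305)
edges("pics/scene14.png",199,212,268,305)
edges("pics/scene6.png",199,212,268,305)
for y in (-.003,0):
    for d in ([0,0,0],[0,2,0],[1,0,0]):
        Gr=BR@R.from_rotvec(d,degrees=True).as_matrix()
        print(y,d,[round((q[1,0]-q[0,0])/(q[1,1]-q[0,1]),4) for q in (proj("scene",np.array([[sx,sy,.02],[sx,sy,.07]])@Gr.T+B([-.003,y,0])) for sx,sy in ((.02,.012),(-.02,-.012)))])
```

```text
pics/scene7.png R 0.3105 0.041 [290.11 293.84]
pics/scene7.png L 0.3118 0.123 [276.97 280.71]
pics/scene14.png R 0.242 0.102 [291.82 294.72]
pics/scene14.png L 0.3675 0.119 [277.72 282.13]
pics/scene6.png R 0.3452 0.123 [290.65 294.79]
pics/scene6.png L 0.387 0.249 [281.25 285.89]
-0.003 [0, 0, 0] [np.float64(0.3288), np.float64(0.3441)]
-0.003 [0, 2, 0] [np.float64(0.3096), np.float64(0.3262)]
-0.003 [1, 0, 0] [np.float64(0.3484), np.float64(0.3642)]
0 [0, 0, 0] [np.float64(0.3277), np.float64(0.3431)]
0 [0, 2, 0] [np.float64(0.3084), np.float64(0.3251)]
0 [1, 0, 0] [np.float64(0.3473), np.float64(0.3631)]
```

Run:
```python
from h import *
plan(PR,B([-.003,-.145,.125])); plan(PR,B([-.003,0,.125])); plan(PR,B([-.003,0,.086]))
```

```text
shift [-0.0007 -0.0046 -0.0616] turn [ 0.      0.0003 -0.0001] mm 46 deg 0.1
shift [ 0.1927 -0.0046 -0.0618] turn [ 0.      0.0003 -0.0001] mm 152 deg 0.1
shift [ 0.1927 -0.0046 -0.0098] turn [ 0.      0.0003 -0.0001] mm 145 deg 0.1
```

Call:
jog_arm(deltas=[0,-0.0046,-0.03,0,0,0,1,0,-0.0046,-0.062,0,0,0,1,0.02,-0.0046,-0.062,0,0,0,1,0.06,-0.0046,-0.062,0,0,0,1,0.1,-0.0046,-0.062,0,0,0,1,0.14,-0.0046,-0.062,0,0,0,1,0.17,-0.0046,-0.062,0,0,0,1,0.187,-0.0046,-0.062,0,0,0,1,0.193,-0.0046,-0.062,0,0,0,1,0.193,-0.0046,-0.062,0,0,0,1,0.193,-0.0046,-0.062,0,0,0,1])

```text
time_s: 16.97
position: [0.4859, -0.043, 0.2343]
tool_rot: [[-0.02, 0.867, 0.499], [1.0, 0.018, 0.01], [0.0, 0.499, -0.867]]
ft_force: [-0.2, 0.9, -0.5]
grip_width: -0.0
```

Call:
jog_arm(deltas=[0,0,0.008,0,0,0,1,0,0,0.02,0,0,0,1,0,0,0.032,0,0,0,1,0,0,0.042,0,0,0,1,0,0,0.048,0,0,0,1,0,0,0.05,0,0,0,1,0,0,0.05,0,0,0,1])

```text
time_s: 17.55
position: [0.5045, -0.0423, 0.2019]
tool_rot: [[-0.02, 0.866, 0.499], [1.0, 0.017, 0.01], [0.0, 0.499, -0.867]]
ft_force: [-0.3, 0.2, 0.7]
grip_width: 0.0001
```

Run:
```python
from ov import *
o=env.observe(); print(o["time_s"],BR.T@(o["position"]-BT),BR.T@o["ft_force"])
plan(PR,B([-.003,0,.078]))
n="scene"; im=eyes.get_image(n)[:,:,::-1]; cv2.imwrite(f"pics/s15.png",cv2.resize(im[150:240,240:360],None,fx=6,fy=6,interpolation=cv2.INTER_CUBIC))
```

```text
17.55 [-0.00314504  0.00045305  0.08712892] [0.08676427 0.1691032  0.7118551 ]
shift [-0.0006  0.0002  0.0122] turn [-0.0004  0.     -0.0001] mm 9 deg 0.1
```

View pics/s15.png

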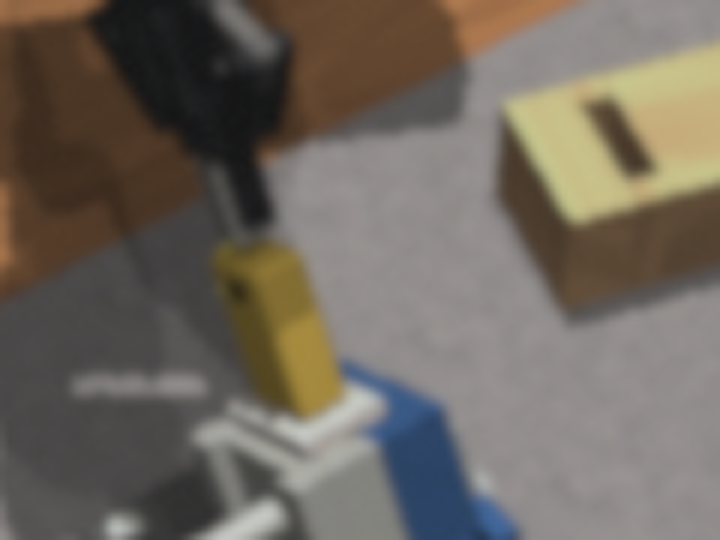

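Aligned over the handle top, about 9 mm above it. I'll creep down.

Call:
jog_arm(deltas=[0,0,0.003,0,0,0,1,0,0,0.006,0,0,0,1,0,0,0.008,0,0,0,1,0,0,0.008,0,0,0,1])

```text
time_s: 17.93
position: [0.5074, -0.0422, 0.1971]
tool_rot: [[-0.02, 0.866, 0.499], [1.0, 0.018, 0.01], [-0.0, 0.5, -0.866]]
ft_force: [0.8, 0.1, -1.4]
grip_width: 0.0
```

Call:
jog_arm(deltas=[0,0,0.001,0,0,0,1,0,0,0.002,0,0,0,1,0,0,0.002,0,0,0,1])

```text
time_s: 18.18
position: [0.5082, -0.0422, 0.1959]
tool_rot: [[-0.02, 0.866, 0.5], [1.0, 0.018, 0.01], [-0.0, 0.5, -0.866]]
ft_force: [-0.2, -0.3, -0.7]
grip_width: 0.0001
```

Call:
jog_arm(deltas=[0,0,0.001,0,0,0,1,0,0,0.002,0,0,0,1,0,0,0.002,0,0,0,1])

```text
time_s: 18.43
position: [0.5085, -0.0422, 0.1956]
tool_rot: [[-0.021, 0.866, 0.5], [1.0, 0.019, 0.009], [-0.001, 0.501, -0.866]]
ft_force: [-12.8, -1.3, 14.3]
grip_width: -0.0001
```

Run:
```python
from h import *
o=env.observe(); print(o["time_s"],BR.T@(o["position"]-BT),BR.T@o["ft_force"])
```

```text
18.4333 [-0.00279364  0.00041695  0.07972836] [-4.00933025 -1.04479588 18.78811401]
```

Call:
jog_arm(deltas=[0,0,-0.004,0,0,0,1,0,0,-0.015,0,0,0,1,0,0,-0.035,0,0,0,1,0,0,-0.065,0,0,0,1,0,0,-0.1,0,0,0,1,0,0,-0.13,0,0,0,1,-0.04,0,-0.15,0,0,0,1,-0.08,0,-0.16,0,0,0,1,-0.12,0,-0.16,0,0,0,1,-0.15,0,-0.16,0,0,0,1,-0.16,0,-0.16,0,0,0,1,-0.16,0,-0.16,0,0,0,1])

```text
time_s: 19.43
position: [0.4512, -0.1647, 0.2986]
tool_rot: [[-0.018, 0.866, 0.499], [1.0, 0.015, 0.009], [-0.0, 0.499, -0.866]]
ft_force: [0.0, 0.1, -1.2]
grip_width: 0.0002
```

Run:
```python
from ov import *
o=env.observe(); print(o["time_s"],BR.T@(o["position"]-BT),o["ft_force"],o["qvel"].round(2))
n="top"; im=eyes.get_image(n)[:,:,::-1]; cv2.imwrite("pics/top16.png",im); cv2.imwrite(f"pics/t16.png",cv2.resize(im[155:215,262:342],None,fx=10,fy=10,interpolation=cv2.INTER_CUBIC))
n="scene"; im=eyes.get_image(n)[:,:,::-1]; cv2.imwrite("pics/scene16.png",im);cv2.imwrite(f"pics/s16.png",cv2.resize(im[185:245,260:340],None,fx=10,fy=10,interpolation=cv2.INTER_CUBIC))
```

```text
19.4333 [-0.00312127 -0.12088034  0.19881246] [ 1.10170287e-03  1.17595585e-01 -1.22642031e+00] [ 2.82 -1.37  1.83 -0.16 -0.3   1.81]
```

View pics/t16.png

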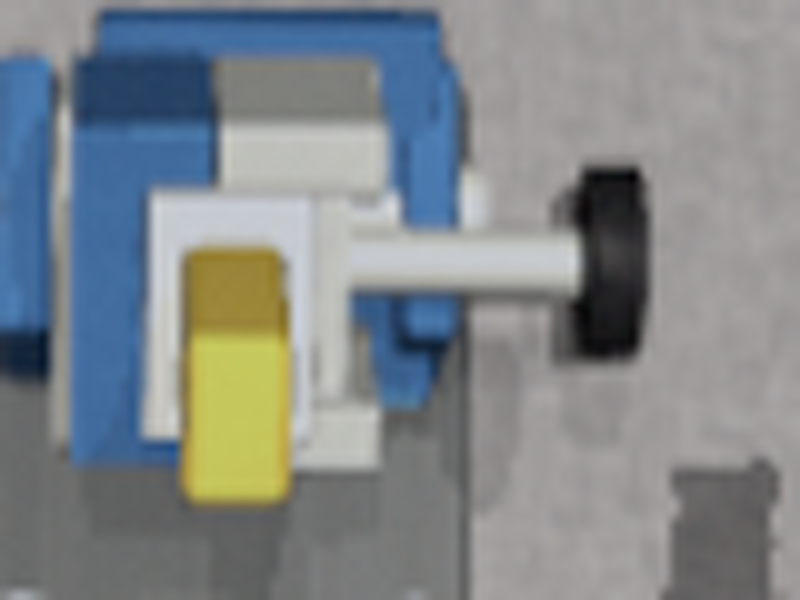

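View pics/s16.png

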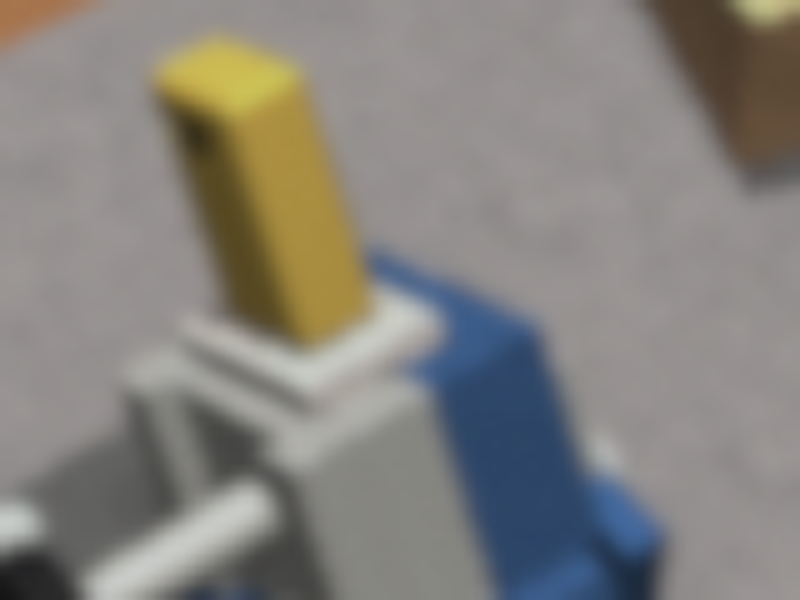

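View pics/top16.png

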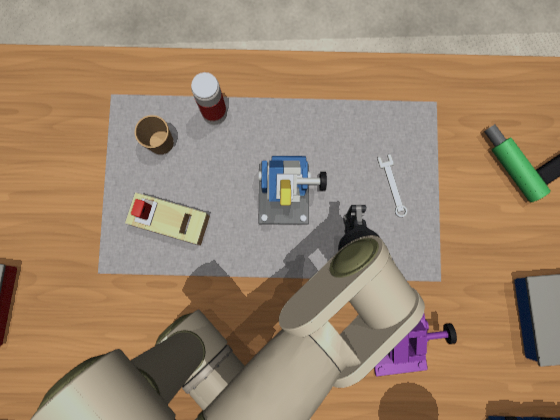

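Call:
jog_arm(deltas=[0,0,0,0,0,0,1,0,0,0,0,0,0,1,0,0,0,0,0,0,1,0,0,0,0,0,0,1])

```text
time_s: 19.87
position: [0.4514, -0.1627, 0.2987]
tool_rot: [[-0.021, 0.866, 0.5], [1.0, 0.019, 0.01], [-0.0, 0.5, -0.866]]
ft_force: [0.9, -0.3, -0.5]
grip_width: -0.0002
```

Run:
```python
from rig import env, close_job
o=env.observe(); print(o["time_s"],o["ft_force"],o["qvel"].round(2)); print(close_job())
```

```text
19.8667 [ 0.906148   -0.29612448 -0.50372351] [-0.43  0.23 -0.12 -0.11  0.   -0.12]
the job is handed in; nothing more can be done
None
```

The yellow gauge is in the tilted blue vise with its shoulder on the jaw tops and its blade clamped against the fixed jaw. I handed the job in at 19.9 s, with the arm well clear.

**What I did:** I lifted the gauge out of the rack, slid the blade down the slot until the shoulder met the jaw tops, and let go. I then pushed the black knob until the jaw stopped firmly at about 24 N. Last, I pressed on the handle top with about 19 N to check it was seated; it did not move.

**Last checks:**
- **Jaw:** the knob moved about 7.7 mm from an estimated start of 2.5 mm. That gives about 10 mm, which matches closure on an 8 mm blade.
- **Against the fixed jaw:** an image fit after clamping put the gauge 0.5 ± 0.5 mm from its nominal position across the gap.
- **Seating:** the press met the handle top at the height expected from the insertion contact, and pictures before and after the press look the same.
- **Bystanders:** the red gauge, can, tub and spanner look unmoved in the final top picture.

**Where the checks disagreed:**
- **Tilt:** the image fit gave the gauge about 1.2 ± 0.4° of tilt along the slot, and the handle-edge measurements were too noisy to settle it. I went by the contact heights, which point to it being seated.
- **Position along the slot:** after I let go, the gauge slid about 3–4 mm downhill towards the robot-side end wall. I left it there.

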